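# Clip the plywood pattern to the sloping copy board

### The arm

A 6-joint arm with a two-finger parallel gripper is mounted at the origin on the work surface. World frame = base frame: x ahead of the robot, y to its left, z up, the work surface at z = 0. Lengths are in m, angles in degrees, forces in N, time in s.
With the tool pointing down it reaches from about 0.325 to 0.9 m from the base axis. Payload 3.5 kg.
Tool frame: the origin (TCP) lies on the centre line of the jaws, within the pads' length; the fingertips stand 17 mm ahead of it and the grasp point (between the pads) lies 2 mm behind it; x points along the fingers, z is the direction in which the jaws open and shut, and the axes are right-handed (so a half turn about x gives the same grasp; the last joint's range is limited). The gripper opens to 85 mm and grips with 20 to 120 N. Pads are 22 mm wide; open, the fingers measure 114 mm over their backs; the gripper's body (76 mm by 85 mm) begins 54 mm behind the grasp point. The pads swing forward as they close: fully open they stand 13 mm farther back than shut.
Start: joints at [-75.768, 15.837, -1.513, 72.651, 0, 84.076], TCP at [0.215, -0.587, 0.248] pointing down, gripper open.
Joint ranges: [-178.77, 178.77], [-48.84, 107.48], [-61.69, 71.31], [-111.58, 123.2], [-90, 87.43], [-180, 180]. Speed limits (degrees/s): [147.25, 147.25, 180, 180, 180, 180].

### API

Orientations are given as [roll, pitch, yaw] about the fixed x, y, z axes, in that order (R = Rz(yaw) Ry(pitch) Rx(roll)).
In Python, from cell import ctrl, vision gives the robot as it stands.
- The arm moves only by the tool move_arm, never from a script. Its argument "plan" is a list of rows, each an object of numbers: "ax", "ay", "az": the turn, a rotation vector about the world's x, y, z in degrees; "x", "y", "z": the shift along the world's x, y, z in mm; "hand": the opening, from 0 (shut) to 1 (fully open). In form: [{"ax": .., "ay": .., "az": .., "x": .., "y": .., "z": .., "hand": ..}, ...]. A call has exactly 8 rows; each row shifts and turns the pose as measured when the row begins; what a row does not reach is not made up. A row lasts 1/12 s, in which the tool goes at most 41.7 mm and 7.16 degrees, less where a joint would pass 70% of its speed; a pose out of reach is approached as far as the arm can. A call with a gripper value outside its range is refused whole. The fingers move at their own pace and stop on an object; "force" is the grip in N (left out, the last holds). Time passes only in rows, so rows that do not move let the fingers close, or fill a call up. It gives the time, the measured TCP pose, the force and the opening at its end, in the units of the state.
- ctrl.get_state(): the state, without advancing time (a new reading comes with each control period).
- vision.read_camera(name): name is "side" or "top" or "wrist"; returns a dict with "pixels" (384x512x3 uint8, red, green, blue), "depth" (384x512 float32, m along the optical axis (not along the pixel's ray), 0 where there is no reading), "vertical_fov" (degrees; the focal length in pixels is half the picture's height over the tangent of half this angle, whatever the lens; pixels are square), "cx", "cy" (the principal point, pixels), "T" (4x4, takes a point from camera to world coordinates). Camera axes: x right, y up, looking along -z (the intrinsics and any distortion apply to the point x, -y, -z); pixel columns grow to the right and rows downward; lengths in m; the calibration is good to about 2 mm. The wrist camera is an equidistant fisheye: a pixel r from the principal point sees the ray r / f radians off the axis. A picture is of the moment at which its call begins.
- ctrl.hand_in(): hands the job in, once; it reports no verdict.
The state is a dict: "clock": time; "joint_pos": joint angles; "qvel": joint speeds; "tau": joint torques, N m; "position": TCP position; "tcp_rot": TCP orientation; "contact_force": force on the tool from outside, world axes, zero at the start; "wrist_torque": the same for the moment, N m; "finger_gap": finger opening in m.
Only numpy, scipy, OpenCV 4.12 (cv2) and the standard library are available. Lean on these libraries where they do the work, as an engineer would, in place of code of your own. Each camera call takes 0.05 s, during which the arm holds its last target.

### The job

The plywood pattern only leans on the sloping board. Squeeze the handles of the spring clip to open it, take it off the wooden rack, and let it close over the top edge of the board, about at the middle of the pattern, so that its jaws hold pattern and board together, well down over the edge and in line with the slope. Leave the pattern standing in its place on the ledge, and do not disturb the turned egg, the jar or the brass bowl.

Things in the scene. Friction and masses are not known exactly. Their poses are not given: they have to be found in the camera images.
- clip: steel spring clip with two black handles, 125 mm long, 26 mm wide (y), about 120 g. Origin on the pivot; the pivot runs along y, handles point to +z (ends 69 mm up), jaws to -z (ends 55 mm down), both spread along x. Starts upright over the rack's strip. Frame of the half with the +x jaw: with jaws parallel the whole clip's frame, when open it leans half the joint's value from the middle plane
- clip_grip (a point): midway between the handles, 50 mm above the pivot: where to squeeze. Over their outer faces the handles are here 48 mm wide at the start (55 mm at their ends), and 30 mm and parallel when squeezed to the stop. Squeezing (about 13 N) opens the jaws
- clip_tip (a point): in the clip's frame 55 mm below the pivot, midway between the jaw tips when the jaws are parallel. The rubber pads reach from here to 25 mm below the pivot; the solid throat is 12 mm below the pivot. Fully open the tips are 37 mm apart, the upper ends of the pads 26 mm
- clip_jaw (a joint): opening angle of the clip (rad): 0 with jaws parallel 18 mm apart, 0.36 fully open, -0.33 with tips shut
- rack: wooden clip rack, fixed: foot 100 x 180 x 18 mm, on it an upright strip 18 mm thick (x), 160 mm long (y), its top edge at 110 mm. Origin: centre of the underside
- easel: fixed stand of the sloping board: wooden foot 170 x 190 x 18 mm and two rear struts 18 mm square, 80 mm to each side of the middle. Origin: centre of the underside, the board faces its +x, away from the robot
- board: fixed grey board on the easel, 190 mm wide (y), 12 mm thick, leaning back 30 degrees towards the robot. Origin: on its front face, at the middle of the ledge's upper side; z runs up the slope, x out of the front face. The board's top edge is at z = 150 mm, about 180 mm above the table; the ledge sticks out 22 mm in front
- pattern: loose plywood pattern, 140 mm wide (y), 150 mm high (z), 6 mm thick, with one wide and two small windows cut in it below its 45 mm top band, leaning on the board's front face and standing on the ledge, its top edge level with the board's. Origin: middle of its lower edge, on its back face; z up the slope, x out of its front. Pattern and board together are 18 mm thick
- pattern_top (a point): middle of the pattern's top edge, midway through the 18 mm of pattern and board together
- egg: bystander: turned wooden egg on a foot, 72 mm across, 96 mm high, origin under its foot
- jar: bystander: turned lidded wooden jar, 66 mm across, 100 mm high, origin at its underside
- bowl: bystander: brass bowl, 84 mm across, 35 mm high, origin at its underside
Not all that is in view belongs to the job. What is shaped like the rack but purple or turquoise is not meant.

How it is judged:
By the outcome, as a careful person would: the job done as asked, in the order asked, and still so for the second after the job is handed in, with the robot touching nothing.
It also fails if it takes over 40 s, if anything falls off the work surface, if the arm or the gripper's body presses on something with over 40 N, if the wrist force passes 120 N, or if a joint passes its speed limit or range.

## Working session

There is one attempt and no reset: what is moved stays moved. The work goes in short steps, Python scripts to look and compute and a tool call to move; the robot and the scene stay as the last step left them, time stands still between calls to the robot, and variables do not carry over. Pictures are saved under pics/ and viewed, and the job is handed in when it is done.

Besides the shell and the picture viewer there is one more tool, called after ">>>" as name(argument=value, ...) on one line, values as JSON. move_arm: Moves the arm, as the interface text tells. Its arguments: {"type":"object","properties":{"plan":{"type":"array","items":{"type":"object","properties":{"ax":{"type":"number"},"ay":{"type":"number"},"az":{"type":"number"},"x":{"type":"number"},"y":{"type":"number"},"z":{"type":"number"},"hand":{"type":"number"}}}},"force":{"type":"number"}},"required":["plan"]}

```bash
ls; mkdir -p pics; cat > h.py <<'E'
import numpy as np, cv2
from cell import ctrl, vision
def cap(n):
    d=vision.read_camera(n); np.savez(f'/tmp/{n}.npz',**d); return d
def load(n): return dict(np.load(f'/tmp/{n}.npz'))
def pts(d):
    h,w=d['depth'].shape; f=h/2/np.tan(np.radians(float(d['vertical_fov']))/2)
    u,v=np.meshgrid(np.arange(w),np.arange(h)); z=d['depth']
    P=np.stack([(u-d['cx'])/f*z,-(v-d['cy'])/f*z,-z],-1)
    return P@d['T'][:3,:3].T+d['T'][:3,3]
def save(im,n,s=1.5):
    cv2.imwrite(f'pics/{n}.png',cv2.resize(im[...,::-1],None,fx=s,fy=s,interpolation=cv2.INTER_CUBIC))
E
python3 - <<'E'
from h import *
for n in ['side','top','wrist']:
    d=cap(n); save(d['pixels'],n+'0'); print(n,d['T'].round(3).tolist(),d['vertical_fov'],d['cx'],d['cy'],[k for k in d])
print(ctrl.get_state())
E
```

```text
pics
side [[0.999, 0.028, -0.026, 0.562], [-0.039, 0.764, -0.644, -0.852], [0.002, 0.645, 0.765, 1.052], [0.0, 0.0, 0.0, 1.0]] 50.354309963520365 255.21261744785758 195.2490122203739 ['pixels', 'depth', 'vertical_fov', 'cx', 'cy', 'T']
top [[0.001, 0.998, -0.056, 0.505], [-1.0, 0.0, -0.009, -0.093], [-0.009, 0.056, 0.998, 1.239], [0.0, 0.0, 0.0, 1.0]] 51.84551252267304 263.3516934734623 190.4495751181737 ['pixels', 'depth', 'vertical_fov', 'cx', 'cy', 'T']
wrist [[0.344, 0.901, 0.264, 0.283], [-0.939, 0.331, 0.095, -0.562], [-0.002, -0.28, 0.96, 0.372], [0.0, 0.0, 0.0, 1.0]] 65.70646984690485 252.12910353688298 193.95135816664887 ['pixels', 'depth', 'vertical_fov', 'cx', 'cy', 'T']
{'clock': 0.15, 'joint_pos': array([-7.57677686e+01,  1.58723623e+01, -1.57844692e+00,  7.26525586e+01,
       -1.83153957e-03,  8.40762173e+01]), 'qvel': array([ 0.01019245, -0.13557947,  0.20675324,  0.03579888,  0.02810769,
        0.046695  ]), 'tau': array([ 8.89395178e-04, -4.46056402e+01,  2.95638961e+01,  1.05150556e-02,
       -6.82824702e-05,  3.56939758e-06]), 'position': array([ 0.21520528, -0.58615909,  0.24738304]), 'tcp_rot': array([175.09131445,  89.89661594, 105.24733019]), 'contact_force': array([-0.09544207, -0.62503084,  0.02835318]), 'wrist_torque': array([-0.05198339,  0.00753452,  0.01150789]), 'finger_gap': 0.08558794567695377}
```

View pics/side0.png

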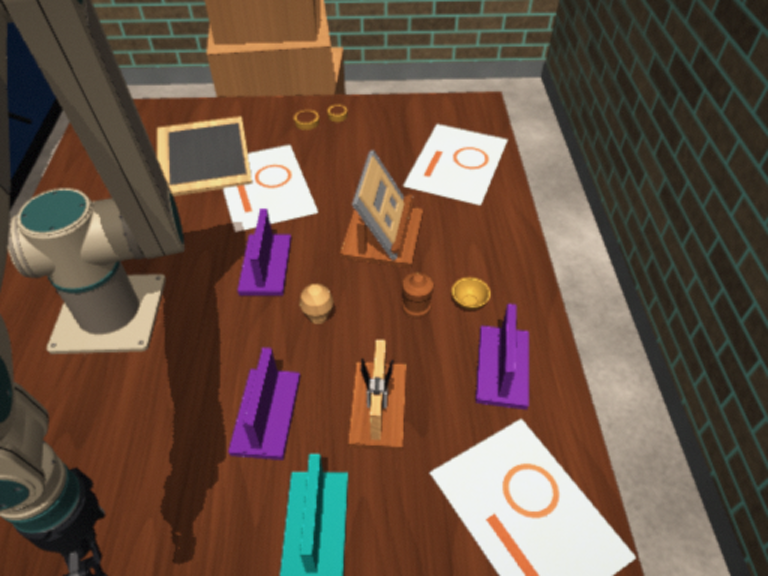

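View pics/top0.png

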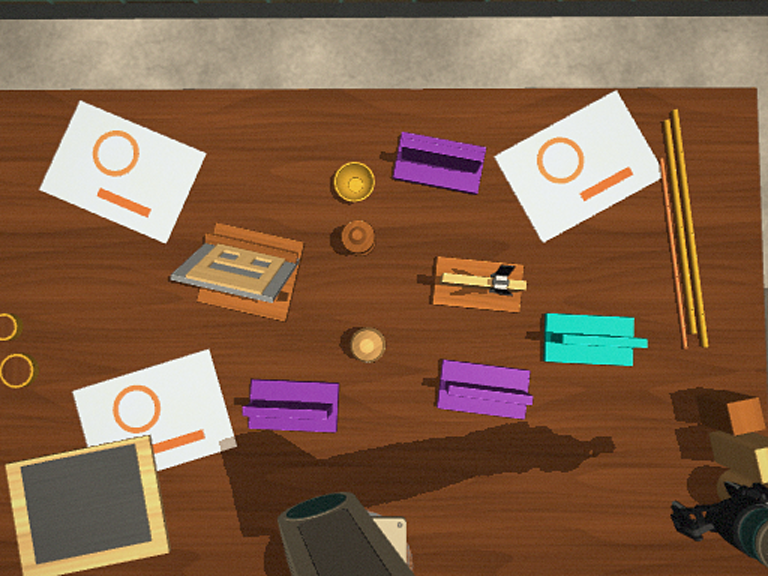

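View pics/wrist0.png

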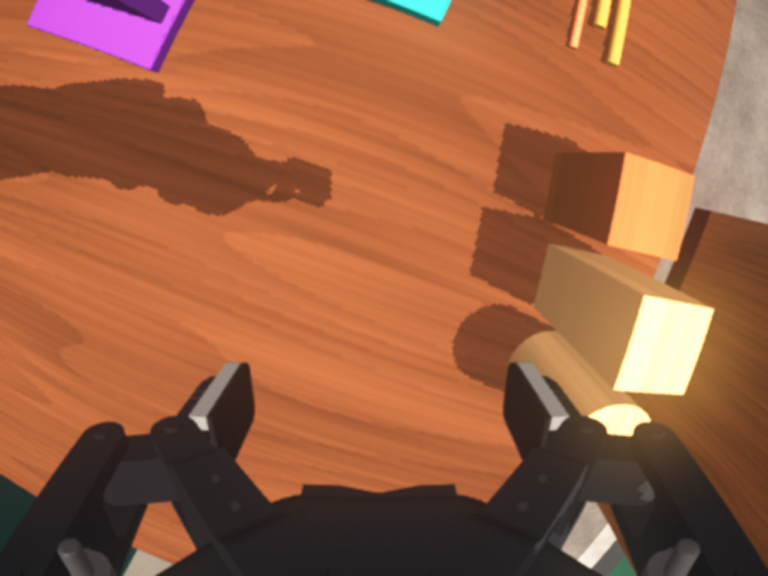

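The one orange-brown wooden rack, at top view (500,280) and side view (377,390), carries the clip. The purple and turquoise racks are decoys. I'll check this in enlarged crops and measure.

```bash
python3 - <<'E'
from h import *
t=load('top');s=load('side')
a=cv2.resize(t['pixels'][160:215,280:360],(800,550),interpolation=cv2.INTER_CUBIC)
save(a,'crop_clip_top',1)
save(cv2.resize(s['pixels'][220:305,220:285],(780*65//85,780)[:2] if 0 else (459,600),interpolation=cv2.INTER_CUBIC),'crop_clip_side',1)
save(cv2.resize(t['pixels'][140:220,105:210],(788,600),interpolation=cv2.INTER_CUBIC),'crop_board',1)
P=pts(t);S=pts(s)
np.set_printoptions(precision=3,suppress=True,linewidth=200)
print('depth top region z'); print((P[176:204:2,312:356:2,2]*1000).astype(int))
q=P[150:215,110:205]; 
print((P[150:215:4,110:205:5,2]*1000).astype(int))
E
```

```text
depth top region z
[[  19   14   19   16   16   13   13   16   16   16   19  185   17   20   14   15   15   15   16    0   -1   -1]
 [  19   15   18   20   16   17   14   12   20   16   17  181  181  185  185  187   13   18   14   -4    0    0]
 [  15   15   16   16   19   19   14   14   18   11  159  161  163  165  168   17   18   18   15   -3   -2    0]
 [  15   18   19   19   17   20   17   16   15  127  137  138  145  148  147   17   13   18   18    4    2    0]
 [ 108  110  111  105  110   15   19   15   93  125  122  126  124   18   18   13   20   16   14   -3   -3   -2]
 [ 106  112  110  103  105  108  108  108  110  125  127  130  124  110  110  107   18   15   -1    5    0   -4]
 [ 105  110  115  110  108  106  108  108  119  128  129  128  128  124  107  105  111  110  108  110    0   -2]
 [  82   86   95  101  108  110  108  107  108  126  126  127  127  126  109  111  109  112  107  110   -1    0]
 [  18   15   16   17   26   34   46   54   96  136  127  124  129  104  110  110  107  111  110  106   -6   -2]
 [  12   18   15   14   18   17   15   81  112  152  171  167  1
[... 1468 characters left out ...]
08   17   -4]
 [   3   -2   -1   -2    0  173  178  179  180  180  176  173  168  160  145  140   17   11   -1]
 [  -4   -5    0    0   -2   17   14   14  173  177  175  180  181  170  164  150   14    7    0]
 [   0    2   -2    0    2   18   14   19   15   12   14   11  172  174  176  110   38    2    0]
 [   0    0   -1   -2    0    2   16   15   14   21   20   18   16   15   19   19   18   -5   -2]
 [  -3   -2    0    1   -2   -1   -1    2   -4   17   17   15   17   20   17   14   16    0    2]
 [  -2   -1   -3    1   -5   -2   -3   -4   -1    1   -3   -2   -4   19   19   18   15    0   -2]
 [  -1    2   -3   -1    0   -4    0    0    0    0    2   -2    0    0   -3    1    1   -1    0]]
```

View pics/crop_clip_top.png

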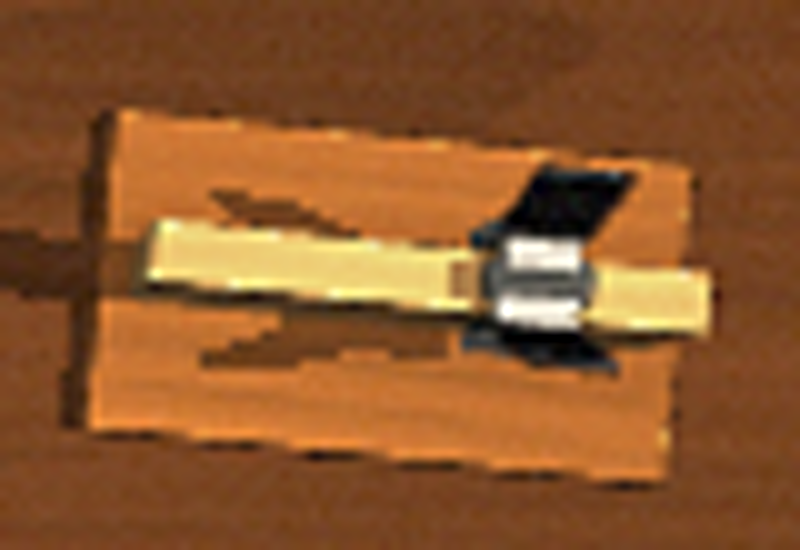

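View pics/crop_clip_side.png

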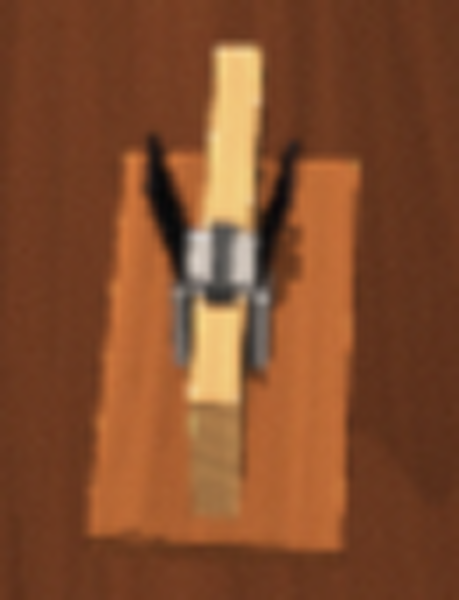

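View pics/crop_board.png

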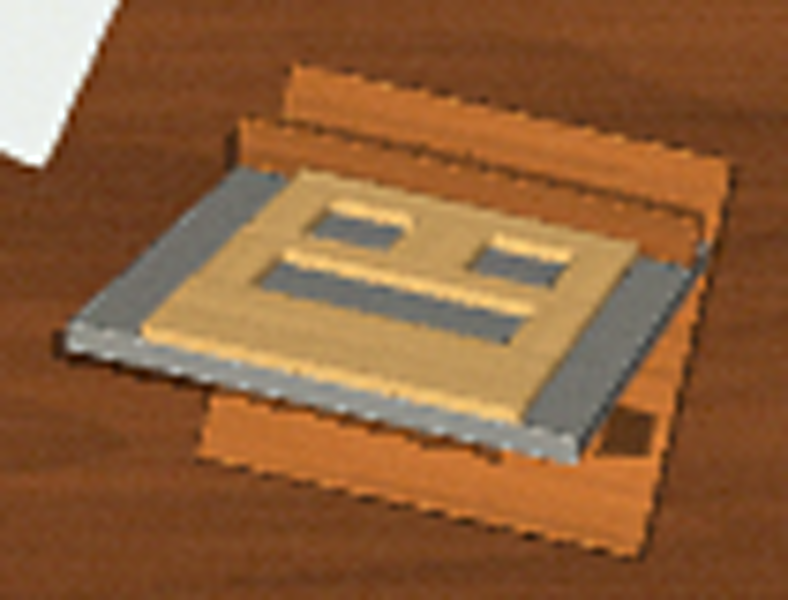

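The crops confirm it: the clip is straddling the wooden rack's strip, with black handles at top-crop (590,195) and (550,350). The board crop shows the pattern's top edge from (145,330) to (520,415). Next: accurate poses.

```bash
cat > m.py <<'E'
from h import *
np.set_printoptions(precision=4,suppress=True,linewidth=200)
def ray(d,uv,z):
    uv=np.atleast_2d(uv).astype(float); h=384; f=h/2/np.tan(np.radians(float(d['vertical_fov']))/2)
    D=np.stack([(uv[:,0]-d['cx'])/f,-(uv[:,1]-d['cy'])/f,-np.ones(len(uv))],1)@d['T'][:3,:3].T
    o=d['T'][:3,3]; k=(z-o[2])/D[:,2]; return o+D*k[:,None]
E
python3 - <<'E'
from m import *
for n in ['top','side']:
    d=load(n);P=pts(d);z=P[...,2]; im=d['pixels']; hsv=cv2.cvtColor(im,cv2.COLOR_RGB2HSV)
    # rack region
    R=(abs(P[...,0]-0.57)<.15)
    if n=='top':
        c0=P[190,335]; print('strip c',c0)
    near=np.linalg.norm(P[...,:2]-c0[:2],axis=-1)<.13
    foot=near&(abs(z-.017)<.007)
    rect=cv2.minAreaRect(P[foot][:,:2].astype(np.float32)); print(n,'foot',rect,foot.sum())
    strip=near&(abs(z-.109)<.007)&(hsv[...,1]>60)&(hsv[...,2]>120)
    rect=cv2.minAreaRect(P[strip][:,:2].astype(np.float32)); print(' strip',rect,strip.sum(),np.median(P[strip],0))
    x=P[strip][:,:2];v=np.linalg.svd(x-x.mean(0),full_matrices=False)[2][0];print(' strip yaw',np.degrees(np.arctan2(v[1],v[0])))
    ends=near&(z>.175)&(z<.2); print(' ends',P[ends].shape)
    hn=near&(z>.14)&(z<.2)
    nn,lab=cv2.connectedComponents(hn.astype(np.uint8))
    for i in range(1,nn):
        q=P[lab==i]
        if len(q)>8: print('  handle',len(q),q.mean(0),q[q[:,2]>.172].mean(0))
    mid=near&(z>.118)&(z<.135)&(hsv[...,1]<90)
    q=P[mid]; print('  silver',mid.sum(),q.mean(0),q.min(0),q.max(0))
E
```

```text
strip c [ 0.5689 -0.2853  0.1229]
top foot ((0.571846604347229, -0.2861945629119873), (0.251510888338089, 0.11310229450464249), 79.35095977783203) 1300
 strip ((0.5776448249816895, -0.25215283036231995), (0.1593252271413803, 0.018093310296535492), 84.44857025146484) 285 [ 0.5783 -0.2364  0.1089]
 strip yaw -95.89149223391114
 ends (45, 3)
  handle 59 [ 0.5954 -0.283   0.1699] [ 0.5981 -0.2838  0.1832]
  handle 36 [ 0.5538 -0.2771  0.1718] [ 0.5509 -0.278   0.1849]
  silver 91 [ 0.5755 -0.2798  0.1267] [ 0.5601 -0.2936  0.1193] [ 0.5912 -0.2661  0.1341]
side foot ((0.5731576681137085, -0.286654531955719), (0.2517777383327484, 0.11241607367992401), 79.46337890625) 1359
 strip ((0.5784685611724854, -0.25357165932655334), (0.16277238726615906, 0.01816588267683983), 84.24417877197266) 269 [ 0.5787 -0.2431  0.1087]
 strip yaw -95.65518373388238
 ends (42, 3)
  handle 64 [ 0.5552 -0.2826  0.1676] [ 0.5524 -0.2809  0.1824]
  handle 48 [ 0.596  -0.2881  0.1685] [ 0.599  -0.2879  0.1831]
  silver 112 [ 0.5755 -0.2847  0.1261] [ 0.5592 -0.2982  0.1181] [ 0.5906 -0.2688  0.1346]
```

```bash
python3 - <<'E'
from m import *
for n in ['top','side']:
    d=load(n);P=pts(d);z=P[...,2]; im=d['pixels']; hsv=cv2.cvtColor(im,cv2.COLOR_RGB2HSV).astype(int)
    if n=='top': c0=P[180,160]; print(c0)
    near=np.linalg.norm(P[...,:2]-c0[:2],axis=-1)<.16
    b=near&(z>.075)&(z<.3)
    gray=b&(hsv[...,1]<70); tan=b&(hsv[...,1]>=70)&(hsv[...,2]>120)
    print(n,gray.sum(),tan.sum())
    save(np.where(gray[...,None],[255,0,0],np.where(tan[...,None],[0,255,0],im)).astype(np.uint8)[100:260],'mask_'+n)
    for nm,m in (('gray',gray),('tan',tan)):
        q=P[m]
        # robust plane fit
        w=np.ones(len(q),bool)
        for _ in range(8):
            c=q[w].mean(0);nv=np.linalg.svd(q[w]-c,full_matrices=False)[2][2];nv*=np.sign(nv[2]);w=abs((q-c)@nv)<.006
        print(nm,'c',c,'n',nv,'yaw',np.degrees(np.arctan2(nv[1],nv[0])),'tilt from vert',np.degrees(np.arcsin(nv[2])),w.sum(),'std',((q[w]-c)@nv).std())
        print('  zmax',np.percentile(q[:,2],[95,99,100]))
E
```

```text
[0.5978 0.2128 0.1153]
top 765 938
gray c [0.5851 0.2209 0.1384] n [ 0.8243 -0.1882  0.5339] yaw -12.863366092827489 tilt from vert 32.271742964804965 721 std 0.002328502776826445
  zmax [0.1785 0.1801 0.1831]
tan c [0.5918 0.2192 0.1401] n [ 0.8424 -0.19    0.5043] yaw -12.708856966521678 tilt from vert 30.287453809227856 926 std 0.0018248668029093122
  zmax [0.1809 0.1831 0.1858]
side 421 678
gray c [0.5857 0.1958 0.1304] n [ 0.8288 -0.1951  0.5245] yaw -13.248225269403168 tilt from vert 31.634165487624085 377 std 0.00237194040485462
  zmax [0.1766 0.1786 0.1794]
tan c [0.5946 0.2132 0.1345] n [ 0.8451 -0.1943  0.4981] yaw -12.948740379168198 tilt from vert 29.872644435064725 637 std 0.0023000294257622474
  zmax [0.1789 0.181  0.1833]
```

```bash
python3 - <<'E'
from m import *
yw=np.radians(-12.9);c,s=np.cos(yw),np.sin(yw)
n=np.array([c*np.cos(np.pi/6),s*np.cos(np.pi/6),.5]);y=np.array([-s,c,0]);u=np.cross(n,y);print('n',n,'y',y,'u',u)
out=[]
for nme in ['top','side']:
    d=load(nme);P=pts(d);z=P[...,2]; hsv=cv2.cvtColor(d['pixels'],cv2.COLOR_RGB2HSV).astype(int)
    c0=np.array([.5978,.2128]); near=np.linalg.norm(P[...,:2]-c0,axis=-1)<.16
    b=near&(z>.03)&(z<.3)
    h=hsv[...,0]
    tan=b&(hsv[...,1]>=70)&(hsv[...,2]>120)&(h>12)
    q=P[tan]; a=q@n; m=np.median(a[q[:,2]>.1]); w=abs(a-m)<.005; q=q[w]
    print(nme,'n off',m,a[w].mean(),'y ext',np.percentile(q@y,[0,.5,2,98,99.5,100]),'u ext',np.percentile(q@u,[0,1,99,100]))
    band=q[(q@u)>np.percentile(q@u,99.5)-.035]; print(' band y',np.percentile(band@y,[0,1,50,99,100]), 'noff band',np.median(band@n))
    g=b&(hsv[...,1]<70)&(abs(P@n-(m-.006))<.006); G=P[g]; print(' gray n',np.median(G@n),'y',np.percentile(G@y,[0,1,99,100]),'u',np.percentile(G@u,[0,1,99,100]))
    # rect in plane coords
    xy=np.stack([q@y,q@u],1).astype(np.float32); print(' rect',cv2.minAreaRect(xy))
    # ray-cast mask outline onto plane (front face)
    f=192/np.tan(np.radians(float(d['vertical_fov']))/2)
    vs,us=np.where(tan&(abs(P@n-m)<.008)); D=np.stack([(us-d['cx'])/f,-(vs-d['cy'])/f,-np.ones(len(us))],1)@d['T'][:3,:3].T;o=d['T'][:3,3]
    k=(m-o@n)/(D@n); X=o+D*k[:,None]; xy=np.stack([X@y,X@u],1).astype(np.float32); print(' rayrect',cv2.minAreaRect(xy), xy.min(0),xy.max(0))
    for lab,uv in (('egg',(367,340)),('jar',(357,237)),('bowl',(354,182))):
        if nme=='top': print(lab,P[int(uv[1]/1.5),int(uv[0]/1.5)])
E
```

```text
n [ 0.8442 -0.1933  0.5   ] y [0.2233 0.9748 0.    ] u [-0.4874  0.1116  0.866 ]
top n off 0.5274913505404084 0.5275200846033019 y ext [0.2565 0.2654 0.2764 0.4166 0.4347 0.4421] u ext [-0.2513 -0.2474 -0.0936 -0.0914]
 band y [0.2758 0.2767 0.3452 0.4153 0.421 ] noff band 0.5274694235049873
 gray n 0.521610038560332 y [0.2533 0.2539 0.4425 0.4433] u [-0.264  -0.2419 -0.0924 -0.0906]
 rect ((0.3500034511089325, -0.17092721164226532), (0.15909770131111145, 0.1856902837753296), 89.4514389038086)
 rayrect ((0.35149556398391724, -0.17358320951461792), (0.17630015313625336, 0.1928020417690277), 89.77490997314453) [ 0.2548 -0.262 ] [ 0.4476 -0.0856]
egg [ 0.4661 -0.0266  0.0903]
jar [ 0.6638 -0.0087  0.0951]
bowl [0.7948 0.0052 0.0015]
side n off 0.5283108507322507 0.5283519455357274 y ext [0.2709 0.272  0.2743 0.4145 0.4214 0.4266] u ext [-0.2473 -0.2462 -0.0958 -0.0942]
 band y [0.2725 0.2744 0.3385 0.4162 0.4266] noff band 0.5284440441591326
 gray n 0.5225647805673921 y [0.2493 0.2516 0.4416 0.4458] u [-0.2642 -0.2571 -0.0945 -0.0933]
 rect ((0.34863394498825073, -0.1707608550786972), (0.1537753939628601, 0.15407943725585938), 89.044677734375)
 rayrect ((0.34445920586586, -0.16899734735488892), (0.15846949815750122, 0.15589317679405212), 89.9212875366211) [ 0.2665 -0.2483] [ 0.4223 -0.0897]
```

View pics/mask_top.png

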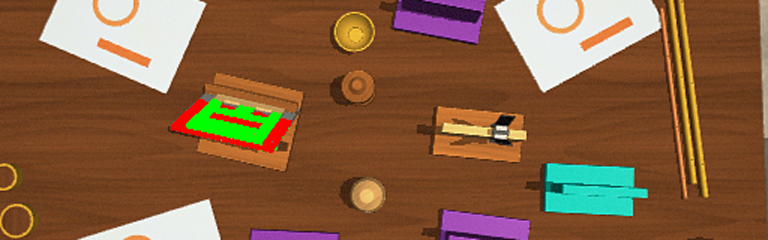

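```bash
python3 - <<'E'
from m import *
from scipy.spatial.transform import Rotation as Ro
s=ctrl.get_state();R=Ro.from_euler('xyz',s['tcp_rot'],degrees=True).as_matrix();print(R)
d=np.array([np.cos(np.radians(-5.6)),np.sin(np.radians(-5.6)),0])
n=np.array([ 0.8442,-0.1933,0.5]);u=np.array([-0.4874,0.1116,0.866])
for sg in(1,-1):
    G=np.stack([[0,0,-1],np.cross(sg*d,[0,0,-1]),sg*d],1); F=np.stack([-u,np.cross(sg*n,-u),sg*n],1)
    print(sg,Ro.from_matrix(G@R.T).as_rotvec(degrees=True),Ro.from_matrix(F@G.T).as_rotvec(degrees=True))
E
```

```text
[[-0.0005  0.9388  0.3446]
 [ 0.0017  0.3446 -0.9388]
 [-1.      0.0002 -0.0018]]
1 [-0.0738 -0.0802 64.244 ] [ -4.8246 -29.6301  -7.1293]
-1 [  -0.0907    0.0835 -115.756 ] [ -4.8246 -29.6301  -7.1293]
```

>>> move_arm(plan=[{"x": 30,"y": 25,"z": 8,"az": 7,"hand": 1},{"x": 30,"y": 25,"z": 8,"az": 7,"hand": 1},{"x": 30,"y": 25,"z": 8,"az": 7,"hand": 1},{"x": 30,"y": 25,"z": 8,"az": 7,"hand": 1},{"x": 30,"y": 25,"z": 8,"az": 7,"hand": 1},{"x": 30,"y": 25,"z": 5,"az": 7,"hand": 1},{"x": 30,"y": 25,"z": 5,"az": 7,"hand": 1},{"x": 30,"y": 25,"z": 5,"az": 7,"hand": 1}])

```text
invalid input at $.plan[0]: expected keys ax, ay, az, x, y, z, hand
```

>>> move_arm(plan=[{"ax": 0,"ay": 0,"x": 30,"y": 25,"z": 8,"az": 7,"hand": 1},{"ax": 0,"ay": 0,"x": 30,"y": 25,"z": 8,"az": 7,"hand": 1},{"ax": 0,"ay": 0,"x": 30,"y": 25,"z": 8,"az": 7,"hand": 1},{"ax": 0,"ay": 0,"x": 30,"y": 25,"z": 8,"az": 7,"hand": 1},{"ax": 0,"ay": 0,"x": 30,"y": 25,"z": 8,"az": 7,"hand": 1},{"ax": 0,"ay": 0,"x": 30,"y": 25,"z": 5,"az": 7,"hand": 1},{"ax": 0,"ay": 0,"x": 30,"y": 25,"z": 5,"az": 7,"hand": 1},{"ax": 0,"ay": 0,"x": 30,"y": 25,"z": 5,"az": 7,"hand": 1}])

```text
clock: 0.82
position: [0.4555, -0.3808, 0.2988]
tcp_rot: [-175.7, 89.5, 171.5]
contact_force: [0.3, -0.8, -0.6]
finger_gap: 0.0855
```

```bash
cat > g.py <<'E'
from m import *
from scipy.spatial.transform import Rotation as Ro
import sys
d=np.array([np.cos(np.radians(-5.6)),np.sin(np.radians(-5.6)),0])
n=np.array([ 0.8442,-0.1933,0.5]);u=np.array([-0.4874,0.1116,0.866])
G=np.stack([[0,0,-1],np.cross(d,[0,0,-1]),d],1); F=np.stack([-u,np.cross(n,-u),n],1)
PT=np.array([.5613,.2260,.1777])
def go(T,p):
    s=ctrl.get_state();R=Ro.from_euler('xyz',s['tcp_rot'],degrees=True).as_matrix()
    print('t',s['clock'],'pos',s['position']*1e3,'gap',s['finger_gap'],'F',s['contact_force'],'q',s['joint_pos'].round(1))
    print('rot needed',Ro.from_matrix(T@R.T).as_rotvec(degrees=True),'shift mm',(np.array(p)-s['position'])*1e3)
E
python3 -c "
from g import *
go(G,[.5755,-.2825,.26])"
```

```text
t 0.8167 pos [ 455.5338 -380.7942  298.8335] gap 0.08552597999605162 F [ 0.3016 -0.7649 -0.635 ] q [-46.   11.7  -0.7  78.   -0.3  56.8]
rot needed [-0.0413 -0.485   7.2275] shift mm [119.9662  98.2942 -38.8335]
```

>>> move_arm(plan=[{"ax": 0,"ay": 0,"x": 24,"y": 20,"z": -5,"az": 2,"hand": 1},{"ax": 0,"ay": 0,"x": 24,"y": 20,"z": -5,"az": 2,"hand": 1},{"ax": 0,"ay": 0,"x": 24,"y": 20,"z": -5,"az": 2,"hand": 1},{"ax": 0,"ay": 0,"x": 24,"y": 19,"z": -5,"az": 1.2,"hand": 1},{"ax": 0,"ay": -0.5,"x": 24,"y": 19,"z": -5,"az": 0,"hand": 1},{"ax": 0,"ay": 0,"x": 0,"y": 0,"z": -7,"az": 0,"hand": 1},{"ax": 0,"ay": 0,"x": 0,"y": 0,"z": -7,"az": 0,"hand": 1},{"ax": 0,"ay": 0,"x": 0,"y": 0,"z": 0,"az": 0,"hand": 1}])

```text
clock: 1.48
position: [0.5866, -0.2697, 0.2577]
tcp_rot: [20.0, 89.8, 15.8]
contact_force: [0.6, -0.2, 0.2]
finger_gap: 0.0851
```

```bash
python3 - <<'E'
from g import *
d=cap('wrist');save(d['pixels'],'wrist1');print(d['T'])
go(G,[.5755,-.2825,.17])
E
```

```text
[[ 0.9972  0.0727  0.0177  0.592 ]
 [-0.0747  0.9573  0.2794 -0.1984]
 [ 0.0034 -0.2799  0.96    0.3828]
 [ 0.      0.      0.      1.    ]]
t 1.5333 pos [ 586.3836 -270.1628  258.2688] gap 0.08533024242410124 F [-0.2917 -0.3806  0.768 ] q [-30.5  17.6   2.   74.3   0.1  63.8]
rot needed [-0.0295  0.1841 -1.2747] shift mm [-10.8836 -12.3372 -88.2688]
```

View pics/wrist1.png

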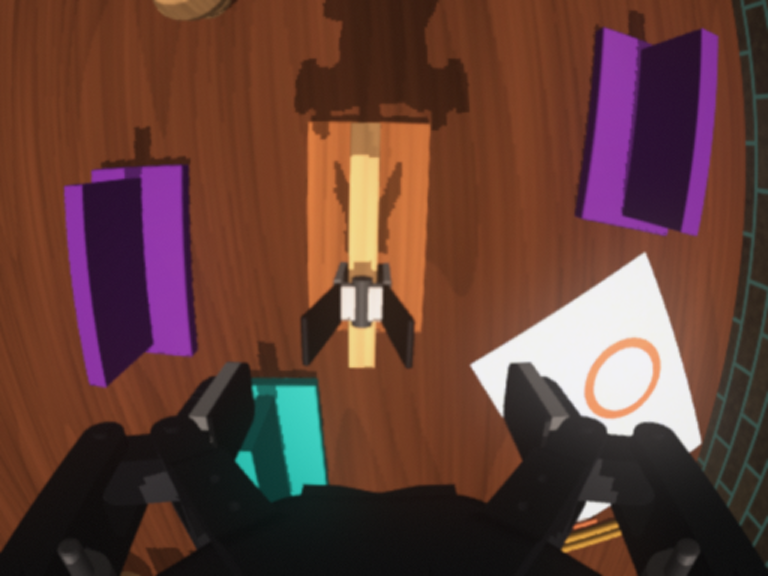

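The wrist view shows the clip's pivot at (361,302), with handle ends at about (304,340) and (412,340). I'll cast those rays to refine the position.

```bash
cat >> m.py <<'E'
def fray(d,uv,z):
    uv=np.atleast_2d(uv).astype(float); f=192/np.tan(np.radians(float(d['vertical_fov']))/2)
    a=uv-[d['cx'],d['cy']]; r=np.linalg.norm(a,axis=1); th=r/f
    D=np.stack([np.sin(th)*a[:,0]/r,-np.sin(th)*a[:,1]/r,-np.cos(th)],1)@d['T'][:3,:3].T
    o=d['T'][:3,3]; return o+D*((z-o[2])/D[:,2])[:,None]
E
python3 - <<'E'
from m import *
d=load('wrist'); im=d['pixels']
save(cv2.resize(im[165:260,190:290],(800,760)),'wrist1c',.75)
print('pivot top',fray(d,(361/1.5,302/1.5),.128))
print('handle ends',fray(d,np.array([[303,318],[303,364],[412,318],[412,364]])/1.5,.190))
print('strip far end mid',fray(d,np.array([[350,155],[379,155],[349,367],[375,367]])/1.5,.110))
print('foot',fray(d,np.array([[307,121],[430,123]])/1.5,.018))
E
```

```text
pivot top [[ 0.5765 -0.2786  0.128 ]]
handle ends [[ 0.5528 -0.2649  0.19  ]
 [ 0.5496 -0.2883  0.19  ]
 [ 0.603  -0.2686  0.19  ]
 [ 0.6019 -0.292   0.19  ]]
strip far end mid [[ 0.5764 -0.1913  0.11  ]
 [ 0.5939 -0.1927  0.11  ]
 [ 0.5632 -0.3298  0.11  ]
 [ 0.5808 -0.3311  0.11  ]]
foot [[ 0.5386 -0.1575  0.018 ]
 [ 0.6375 -0.1671  0.018 ]]
```

View pics/wrist1c.png

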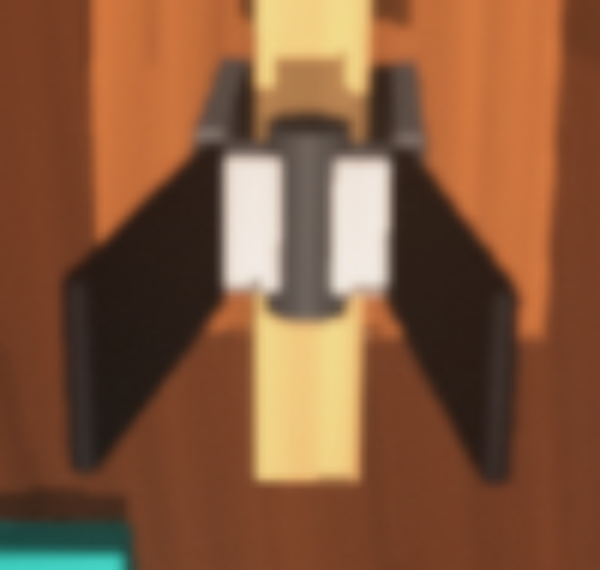

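>>> move_arm(plan=[{"ax": 0,"ay": 0.2,"az": -1.2,"x": -5,"y": -6,"z": -5,"hand": 1},{"ax": 0,"ay": 0,"az": 0,"x": -5,"y": -5,"z": -10,"hand": 1},{"ax": 0,"ay": 0,"az": 0,"x": 0,"y": 0,"z": -15,"hand": 1},{"ax": 0,"ay": 0,"az": 0,"x": 0,"y": 0,"z": -15,"hand": 1},{"ax": 0,"ay": 0,"az": 0,"x": 0,"y": 0,"z": -12,"hand": 1},{"ax": 0,"ay": 0,"az": 0,"x": 0,"y": 0,"z": -5,"hand": 1},{"ax": 0,"ay": 0,"az": 0,"x": 0,"y": 0,"z": 0,"hand": 1},{"ax": 0,"ay": 0,"az": 0,"x": 0,"y": 0,"z": 0,"hand": 1}])

```text
clock: 2.2
position: [0.5674, -0.2915, 0.1932]
tcp_rot: [-111.0, 89.8, -117.5]
contact_force: [0.3, 0.3, 0.6]
finger_gap: 0.0854
```

```bash
python3 - <<'E'
from g import *
go(G,[.576,-.281,.17])
E
```

```text
t 2.2 pos [ 567.4304 -291.4845  193.2087] gap 0.08537924696371313 F [0.3126 0.296  0.552 ] q [-32.9  18.9  -4.1  66.9  -0.2  63.6]
rot needed [ 0.1533 -0.0783  0.897 ] shift mm [  8.5696  10.4845 -23.2087]
```

>>> move_arm(plan=[{"ax": 0,"ay": 0,"az": 0.5,"x": 4,"y": 5,"z": 0,"hand": 1},{"ax": 0,"ay": 0,"az": 0,"x": 0,"y": 0,"z": 0,"hand": 1},{"ax": 0,"ay": 0,"az": 0,"x": 0,"y": 0,"z": -8,"hand": 1},{"ax": 0,"ay": 0,"az": 0,"x": 0,"y": 0,"z": -6,"hand": 1},{"ax": 0,"ay": 0,"az": 0,"x": 0,"y": 0,"z": -2,"hand": 1},{"ax": 0,"ay": 0,"az": 0,"x": 0,"y": 0,"z": 0,"hand": 1},{"ax": 0,"ay": 0,"az": 0,"x": 0,"y": 0,"z": 0,"hand": 1},{"ax": 0,"ay": 0,"az": 0,"x": 0,"y": 0,"z": 0,"hand": 1}])

```text
clock: 2.87
position: [0.5731, -0.2875, 0.1788]
tcp_rot: [-54.8, 89.6, -60.7]
contact_force: [0.5, 0.4, 0.1]
finger_gap: 0.0859
```

```bash
python3 - <<'E'
from g import *
go(G,[.576,-.281,.17])
E
```

```text
t 2.8667 pos [ 573.1333 -287.4785  178.7668] gap 0.08585950703554408 F [0.5191 0.3931 0.1382] q [-32.3  19.6  -5.   65.1  -0.2  63.6]
rot needed [0.3253 0.1838 0.3759] shift mm [ 2.8667  6.4785 -8.7668]
```

>>> move_arm(plan=[{"ax": 0.3,"ay": 0.2,"az": 0.3,"x": 2.5,"y": 5,"z": 0,"hand": 1},{"ax": 0,"ay": 0,"az": 0,"x": 0,"y": 0,"z": -3,"hand": 1},{"ax": 0,"ay": 0,"az": 0,"x": 0,"y": 0,"z": -3,"hand": 1},{"ax": 0,"ay": 0,"az": 0,"x": 0,"y": 0,"z": -2,"hand": 1},{"ax": 0,"ay": 0,"az": 0,"x": 0,"y": 0,"z": 0,"hand": 1},{"ax": 0,"ay": 0,"az": 0,"x": 0,"y": 0,"z": 0,"hand": 1},{"ax": 0,"ay": 0,"az": 0,"x": 0,"y": 0,"z": 0,"hand": 1},{"ax": 0,"ay": 0,"az": 0,"x": 0,"y": 0,"z": 0,"hand": 1}])

```text
clock: 3.53
position: [0.5763, -0.2818, 0.1702]
tcp_rot: [-134.8, 90.0, -140.4]
contact_force: [0.2, 0.1, -0.6]
finger_gap: 0.0855
```

```bash
python3 - <<'E'
from g import *
go(G,[.576,-.281,.17])
for n in('wrist','side'):
    d=cap(n); save(d['pixels'] if n=='wrist' else cv2.resize(d['pixels'][190:310,190:310],(400,400),interpolation=2),n+'2')
E
```

```text
t 3.5333 pos [ 576.2674 -281.847   170.1925] gap 0.085537230059713 F [ 0.1801  0.0518 -0.5598] q [-31.8  20.2  -5.2  64.6  -0.   63.8]
rot needed [ 0.0093 -0.0112  0.0198] shift mm [-0.2674  0.847  -0.1925]
```

View pics/wrist2.png

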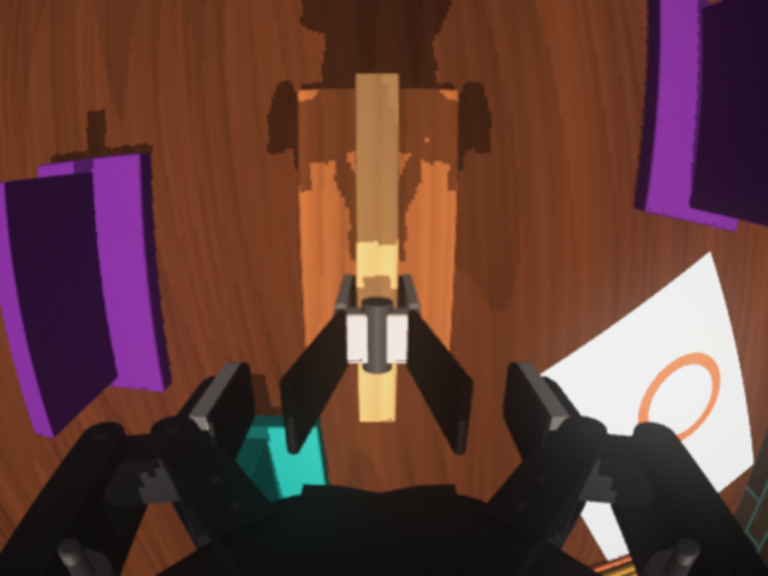

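View pics/side2.png

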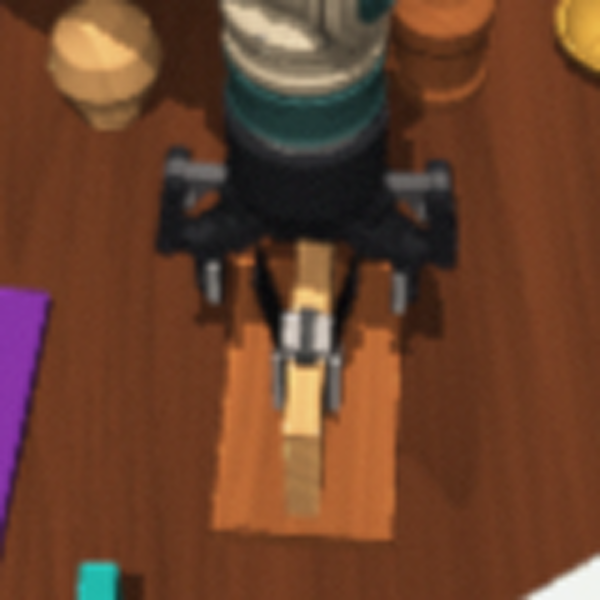

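>>> move_arm(plan=[{"ax": 0,"ay": 0,"az": 0,"x": 0,"y": 0,"z": 0,"hand": 0.6},{"ax": 0,"ay": 0,"az": 0,"x": 0,"y": 0,"z": 0,"hand": 0.5},{"ax": 0,"ay": 0,"az": 0,"x": 0,"y": 0,"z": 0,"hand": 0.4},{"ax": 0,"ay": 0,"az": 0,"x": 0,"y": 0,"z": 0,"hand": 0.3},{"ax": 0,"ay": 0,"az": 0,"x": 0,"y": 0,"z": 0,"hand": 0.2},{"ax": 0,"ay": 0,"az": 0,"x": 0,"y": 0,"z": 0,"hand": 0.1},{"ax": 0,"ay": 0,"az": 0,"x": 0,"y": 0,"z": 0,"hand": 0},{"ax": 0,"ay": 0,"az": 0,"x": 0,"y": 0,"z": 0,"hand": 0}], force=60)

```text
clock: 4.3
position: [0.5791, -0.2844, 0.1793]
tcp_rot: [-35.1, 89.4, -40.7]
contact_force: [-0.8, 0.7, -1.6]
finger_gap: 0.0286
```

```bash
python3 - <<'E'
from g import *
go(G,[.576,-.281,.17])
for n in('wrist','side'):
    d=cap(n); save(d['pixels'] if n=='wrist' else cv2.resize(d['pixels'][190:310,190:310],(400,400),interpolation=2),n+'3')
E
```

```text
t 4.3 pos [ 579.0503 -284.4009  179.286 ] gap 0.02863861299972084 F [-0.7519  0.673  -1.5606] q [-31.9  19.8  -4.7  64.9  -0.1  63.8]
rot needed [0.4169 0.485  0.0457] shift mm [-3.0503  3.4009 -9.286 ]
```

View pics/wrist3.png

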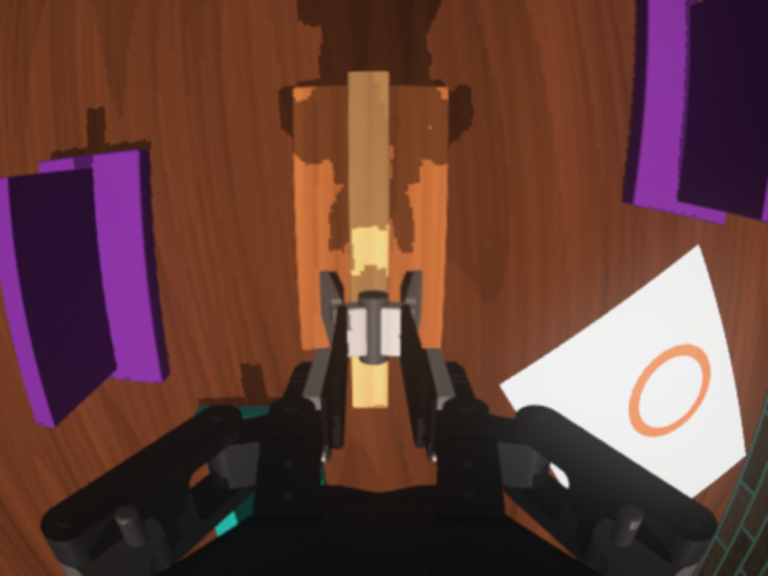

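View pics/side3.png

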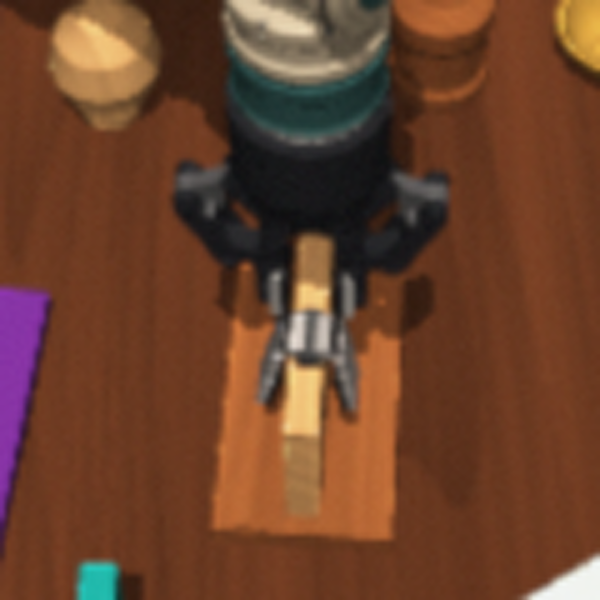

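The clip is squeezed open: gap 28.6 mm, with its jaws clear of the strip in the side crop. Lifting straight up.

>>> move_arm(plan=[{"ax": 0,"ay": 0,"az": 0,"x": 0,"y": 0,"z": 10,"hand": 0},{"ax": 0,"ay": 0,"az": 0,"x": 0,"y": 0,"z": 15,"hand": 0},{"ax": 0,"ay": 0,"az": 0,"x": 0,"y": 0,"z": 20,"hand": 0},{"ax": 0,"ay": 0,"az": 0,"x": 0,"y": 0,"z": 25,"hand": 0},{"ax": 0,"ay": 0,"az": 0,"x": 0,"y": 0,"z": 25,"hand": 0},{"ax": 0,"ay": 0,"az": 0,"x": 0,"y": 0,"z": 25,"hand": 0},{"ax": 0,"ay": 0,"az": 0,"x": 0,"y": 0,"z": 15,"hand": 0},{"ax": 0,"ay": 0,"az": 0,"x": 0,"y": 0,"z": 5,"hand": 0}])

```text
clock: 5.07
position: [0.5733, -0.2806, 0.3192]
tcp_rot: [164.9, 89.6, 159.2]
contact_force: [1.3, -1.8, -1.0]
finger_gap: 0.0287
```

```bash
python3 - <<'E'
from g import *
go(F,[.45,.1,.36])
d=cap('wrist'); save(d['pixels'],'wrist4'); s=cap('side'); save(cv2.resize(s['pixels'][130:270,170:310],(500,500),interpolation=2),'side4',1.2)
E
```

```text
t 5.0667 pos [ 573.3335 -280.599   319.1968] gap 0.02872385559472856 F [ 1.3482 -1.7511 -0.9751] q [-31.8  16.    7.2  81.6  -0.1  63.8]
rot needed [ -5.0024 -30.0058  -7.1184] shift mm [-123.3335  380.599    40.8032]
```

View pics/wrist4.png

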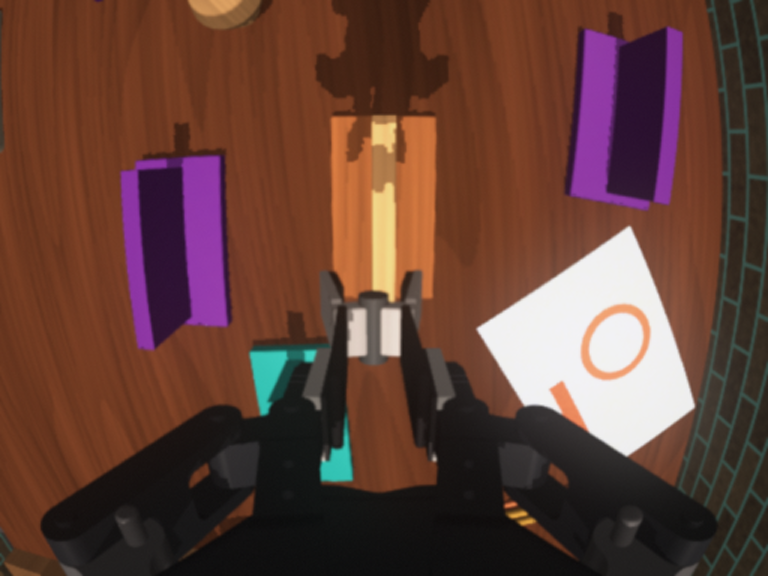

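View pics/side4.png

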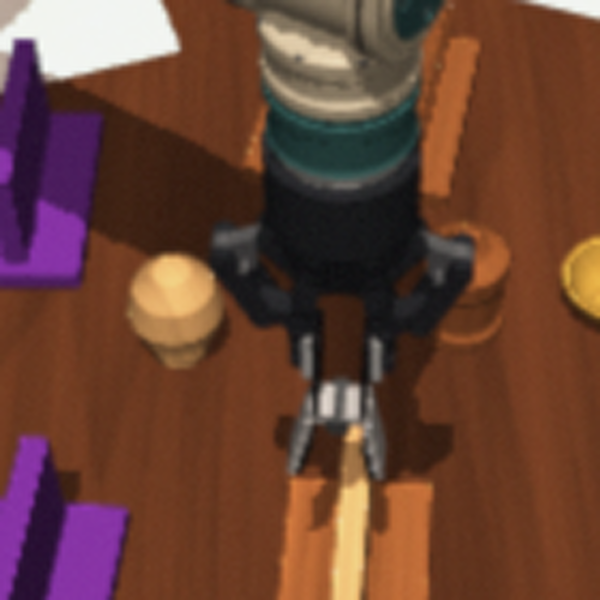

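The clip is off the rack and held firmly: it sits at the same wrist pixels, (373,328), as before the lift. Now to measure where it sits in the tool frame.

```bash
python3 - <<'E'
from g import *
d=load('wrist'); R=Ro.from_euler('xyz',ctrl.get_state()['tcp_rot'],degrees=True).as_matrix(); p=ctrl.get_state()['position']
D=d['depth']; 
f=192/np.tan(np.radians(float(d['vertical_fov']))/2)
vv,uu=np.mgrid[0:384,0:512]; a=np.stack([uu-d['cx'],vv-d['cy']],-1); r=np.linalg.norm(a,axis=-1)+1e-9; th=r/f
Z=D; C=np.stack([np.tan(th)*a[...,0]/r*Z,-np.tan(th)*a[...,1]/r*Z,-Z],-1)
W=C@d['T'][:3,:3].T+d['T'][:3,3]; L=(W-p)@R  # tool frame
for nm,(u0,v0,u1,v1) in dict(pivot=(368,298,379,360),silverL=(350,312,362,350),silverR=(386,312,398,350),tipL=(322,275,332,295),tipR=(410,275,420,295),handL=(328,440,340,455),handR=(424,420,432,445)).items():
    q=L[int(v0/1.5):int(v1/1.5)+1,int(u0/1.5):int(u1/1.5)+1].reshape(-1,3)*1e3
    print(nm,len(q),np.median(q,0),q.min(0),q.max(0))
# side view check
s=load('side');S=pts(s);hsv=cv2.cvtColor(s['pixels'],cv2.COLOR_RGB2HSV)
Ls=(S-p)@R*1e3
m=(abs(Ls[...,2])<35)&(abs(Ls[...,1])<25)&(Ls[...,0]>20)&(Ls[...,0]<125)
q=Ls[m];print('side',len(q)); 
for lo in range(20,125,8):
    w=(q[:,0]>=lo)&(q[:,0]<lo+8)
    if w.sum()>3: print(lo,w.sum(),q[w].min(0)[1:],q[w].max(0)[1:])
E
```

```text
pivot 344 [48.0707  4.2738 -1.3916] [-126.3454  -10.9932   -4.0069] [50.3617 71.6629  0.5526]
silverL 234 [47.6611  3.3405 -8.8825] [ 45.4611  -5.755  -11.5894] [49.6929 11.9949 -6.2618]
silverR 234 [48.1086  3.2919  6.2259] [-126.3454   -6.1776    0.443 ] [49.6775 71.6629  8.8649]
tipL 112 [ 80.2198  15.7387 -24.0364] [-126.3454    4.9181  -29.2274] [96.1343 71.6629  0.443 ]
tipR 112 [77.324  15.8223 17.8458] [58.6374  7.9094 14.2808] [97.5849 16.5172 22.0341]
handL 99 [-15.889   -9.0831 -13.8523] [ -22.0142 -255.2196  -55.8915] [302.31    -2.7863 -11.1771]
handR 119 [-19.512   -2.0735  14.743 ] [-23.1996  -9.5217  13.6175] [-14.043    3.861   15.9949]
side 301
20 10 [-13.7685 -14.5205] [ 9.6738 13.2344]
28 9 [-13.0032 -14.5078] [-10.1512  13.2652]
36 10 [-13.9171 -17.6884] [-4.0706 13.4408]
44 111 [-15.4015 -18.8425] [17.4126 15.7079]
52 33 [-14.1563 -21.111 ] [10.4538 17.4772]
60 22 [-12.9198 -22.7575] [ 9.2547 18.2958]
68 19 [-13.5538 -24.9873] [13.3386 19.8038]
76 29 [-13.9158 -26.2969] [ 5.7942 20.9388]
84 18 [-13.0587 -28.2945] [12.0887 21.1212]
92 28 [-15.4246 -30.2765] [14.8019 23.4705]
100 12 [-10.8907 -30.6214] [-7.6156 23.673 ]
```

>>> move_arm(plan=[{"ax": -0.4,"ay": -2.5,"az": -0.6,"x": -5,"y": 20,"z": 2,"hand": 0},{"ax": -0.4,"ay": -2.5,"az": -0.6,"x": -5,"y": 30,"z": 2,"hand": 0},{"ax": -0.4,"ay": -2.5,"az": -0.6,"x": -5,"y": 33,"z": 2,"hand": 0},{"ax": -0.4,"ay": -2.5,"az": -0.6,"x": -5,"y": 33,"z": 2,"hand": 0},{"ax": -0.4,"ay": -2.5,"az": -0.6,"x": -5,"y": 33,"z": 2,"hand": 0},{"ax": -0.4,"ay": -2.5,"az": -0.6,"x": -5,"y": 33,"z": 2,"hand": 0},{"ax": -0.4,"ay": -2.5,"az": -0.6,"x": -5,"y": 30,"z": 2,"hand": 0},{"ax": -0.4,"ay": -2.5,"az": -0.6,"x": -5,"y": 20,"z": 2,"hand": 0}])

```text
clock: 5.83
position: [0.5264, -0.0441, 0.3143]
tcp_rot: [0.9, 70.8, -10.3]
contact_force: [0.2, -0.1, -1.4]
finger_gap: 0.0282
```

```bash
python3 -c "
from g import *
go(F,[.491,.24,.305])"
```

```text
t 5.8333 pos [526.4496 -44.1203 314.285 ] gap 0.02816615798774122 F [ 0.1722 -0.0781 -1.3607] q [-12.1  -8.3 -22.1  57.    0.6  89.3]
rot needed [ -2.5553 -10.4828  -1.7043] shift mm [-35.4496 284.1203  -9.285 ]
```

>>> move_arm(plan=[{"ax": -0.4,"ay": -1.7,"az": -0.3,"x": -4,"y": 33,"z": 4,"hand": 0},{"ax": -0.4,"ay": -1.7,"az": -0.3,"x": -4,"y": 35,"z": 4,"hand": 0},{"ax": -0.4,"ay": -1.7,"az": -0.3,"x": -4,"y": 35,"z": 2,"hand": 0},{"ax": -0.4,"ay": -1.7,"az": -0.3,"x": -4,"y": 35,"z": 0,"hand": 0},{"ax": -0.4,"ay": -1.7,"az": -0.3,"x": -4,"y": 35,"z": 0,"hand": 0},{"ax": -0.4,"ay": -1.5,"az": -0.2,"x": -4,"y": 33,"z": 0,"hand": 0},{"ax": 0,"ay": 0,"az": 0,"x": -4,"y": 25,"z": 0,"hand": 0},{"ax": 0,"ay": 0,"az": 0,"x": -2,"y": 10,"z": 0,"hand": 0}])

```text
clock: 6.5
position: [0.478, 0.2076, 0.3051]
tcp_rot: [-0.5, 61.4, -13.4]
contact_force: [-0.8, 0.2, -1.4]
finger_gap: 0.0286
```

```bash
python3 -c "
from g import *
go(F,[.491,.24,.305])"
```

```text
t 6.5 pos [478.0451 207.6129 305.0837] gap 0.028603978412884656 F [-0.7723  0.2194 -1.3656] q [ 25.4  -9.9 -26.9  49.9 -17.4 124.7]
rot needed [-0.0811 -1.4277  0.0357] shift mm [12.9549 32.3871 -0.0837]
```

>>> move_arm(plan=[{"ax": 0,"ay": -0.7,"az": 0,"x": 5,"y": 10,"z": 0,"hand": 0},{"ax": 0,"ay": -0.6,"az": 0,"x": 4,"y": 10,"z": 0,"hand": 0},{"ax": 0,"ay": 0,"az": 0,"x": 2,"y": 5,"z": 0,"hand": 0},{"ax": 0,"ay": 0,"az": 0,"x": 0,"y": 2,"z": 0,"hand": 0},{"ax": 0,"ay": 0,"az": 0,"x": 0,"y": 0,"z": 0,"hand": 0},{"ax": 0,"ay": 0,"az": 0,"x": 0,"y": 0,"z": 0,"hand": 0},{"ax": 0,"ay": 0,"az": 0,"x": 0,"y": 0,"z": 0,"hand": 0},{"ax": 0,"ay": 0,"az": 0,"x": 0,"y": 0,"z": 0,"hand": 0}])

```text
clock: 7.17
position: [0.4828, 0.2356, 0.2936]
tcp_rot: [-1.3, 61.0, -13.8]
contact_force: [-0.3, -0.5, -1.1]
finger_gap: 0.0283
```

```bash
python3 - <<'E'
from g import *
go(F,[.491,.24,.305])
for n in('wrist','side','top'):
    d=cap(n); im=d['pixels']
    if n=='side': im=cv2.resize(im[60:190,180:320],(560,520),interpolation=2)
    if n=='top': im=cv2.resize(im[130:250,90:240],(600,480),interpolation=2)
    save(im,n+'5',1.5 if n=='wrist' else 1.1)
E
```

```text
t 7.1667 pos [482.781  235.6245 293.6145] gap 0.02825622193822123 F [-0.2776 -0.5363 -1.0687] q [ 28.7  -7.1 -26.1  48.8 -19.1 127.4]
rot needed [ 0.3982 -1.1345 -0.222 ] shift mm [ 8.219   4.3755 11.3855]
```

View pics/wrist5.png

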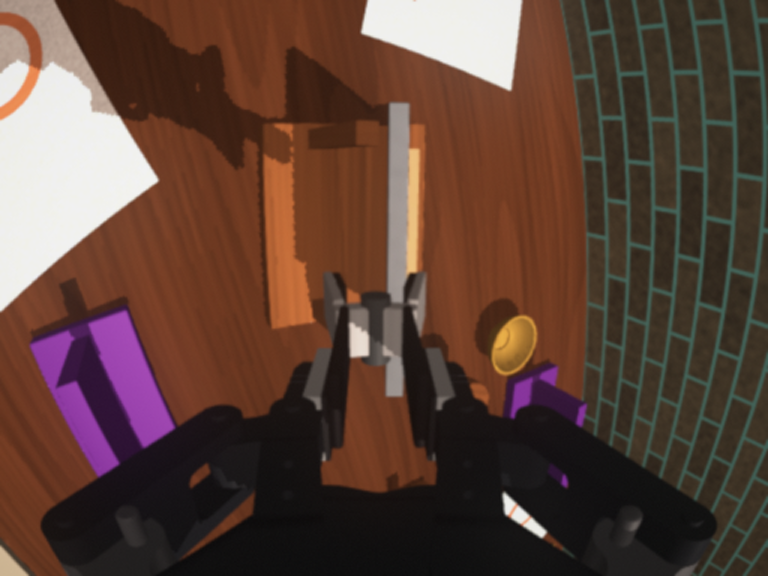

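View pics/side5.png

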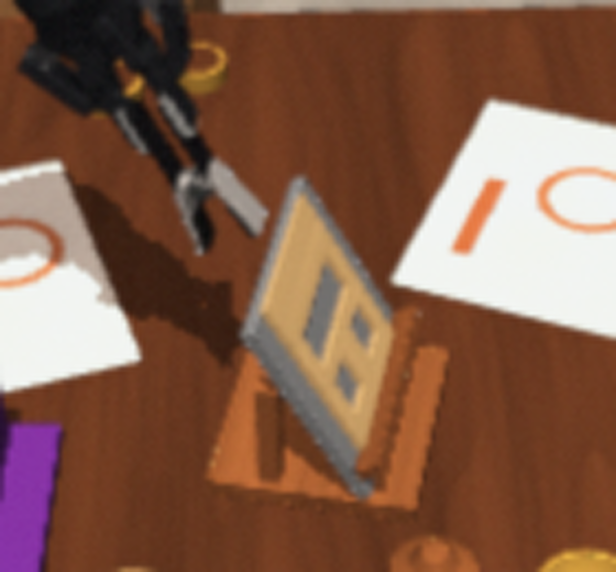

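View pics/top5.png

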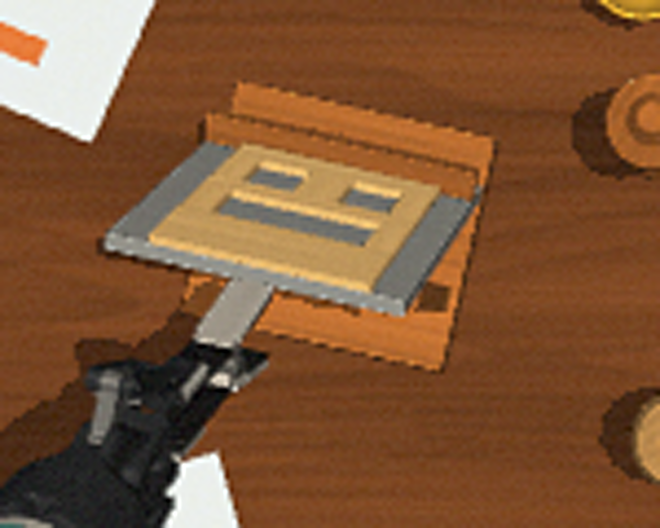

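The wrist view shows the board's top edge (grey, columns 388–410) and the pattern (407–421) to the right of the clip axis at 375. I'll measure in the tool frame.

```bash
cat > e.py <<'E'
from g import *
def edge():
    d=load('wrist'); st=ctrl.get_state(); R=Ro.from_euler('xyz',st['tcp_rot'],degrees=True).as_matrix(); p=st['position']
    f=192/np.tan(np.radians(float(d['vertical_fov']))/2)
    vv,uu=np.mgrid[0:384,0:512]; a=np.stack([uu-d['cx'],vv-d['cy']],-1); r=np.linalg.norm(a,axis=-1)+1e-9; th=r/f
    Z=d['depth']; C=np.stack([np.tan(th)*a[...,0]/r*Z,-np.tan(th)*a[...,1]/r*Z,-Z],-1)
    W=C@d['T'][:3,:3].T+d['T'][:3,3]; L=(W-p)@R*1e3
    hsv=cv2.cvtColor(d['pixels'],cv2.COLOR_RGB2HSV).astype(int)
    t=(PT-p)@R*1e3; print('PT pred in tool',t)
    near=(abs(L[...,0]-t[0])<12)&(abs(L[...,2]-t[2])<25)&(vv<330)&(L[...,1]>20)
    for nm,m in(('gray',near&(hsv[...,1]<60)),('tan',near&(hsv[...,1]>=60)&(hsv[...,2]>150))):
        q=L[m]; print(nm,len(q),'med',np.median(q,0) if len(q) else 0)
        for lo in range(20,130,20):
            w=q[(q[:,1]>=lo)&(q[:,1]<lo+20)]
            if len(w)>4: print('  y',lo,'x',np.median(w[:,0]).round(1),'z',np.percentile(w[:,2],[3,50,97]).round(1))
        if len(q): print('  y range',q[:,1].min(),q[:,1].max())
    return L
E
python3 -c "
from e import *
edge()"
```

```text
PT pred in tool [139.6935   8.8032  12.5367]
gray 1257 med [139.9097  66.3375  11.3243]
  y 20 x 140.1 z [ 6.2 11.1 16.1]
  y 40 x 140.1 z [ 6.1 11.4 16.5]
  y 60 x 139.9 z [ 6.  11.3 16.6]
  y 80 x 139.7 z [ 6.  11.3 17.4]
  y 100 x 139.6 z [ 6.  11.3 17.4]
  y range 20.046167948840488 107.61621567091227
tan 499 med [139.8286  51.3911  20.0898]
  y 20 x 140.0 z [16.9 19.7 22.5]
  y 40 x 139.8 z [16.8 20.2 23. ]
  y 60 x 139.8 z [17.5 20.2 23.6]
  y 80 x 139.5 z [17.4 18.7 23.3]
  y range 20.248192397867363 84.2369940189465
```

>>> move_arm(plan=[{"ax": 0.2,"ay": -0.5,"az": -0.1,"x": 4,"y": 3,"z": 4,"hand": 0},{"ax": 0.2,"ay": -0.5,"az": -0.1,"x": 4,"y": 3,"z": 3,"hand": 0},{"ax": 0,"ay": 0,"az": 0,"x": 3,"y": 1,"z": 2,"hand": 0},{"ax": 0,"ay": 0,"az": 0,"x": 0,"y": 0,"z": 1,"hand": 0},{"ax": 0,"ay": 0,"az": 0,"x": 0,"y": 0,"z": 0,"hand": 0},{"ax": 0,"ay": 0,"az": 0,"x": 0,"y": 0,"z": 0,"hand": 0},{"ax": 0,"ay": 0,"az": 0,"x": 0,"y": 0,"z": 0,"hand": 0},{"ax": 0,"ay": 0,"az": 0,"x": 0,"y": 0,"z": 0,"hand": 0}])

```text
clock: 7.98
position: [0.4959, 0.2435, 0.3066]
tcp_rot: [0.3, 59.9, -12.6]
contact_force: [0.1, 0.7, -1.8]
finger_gap: 0.0282
```

```bash
python3 - <<'E'
from e import *
go(F,[.496,.2428,.3001]); cap('wrist'); edge(); go(F,[.496,.2428,.3001])
E
```

```text
t 7.9833 pos [495.9077 243.5136 306.5805] gap 0.028236309740679973 F [ 0.1255  0.6679 -1.7659] q [ 28.9  -6.6 -24.4  48.7 -19.4 127.8]
rot needed [-0.1401  0.1416  0.0349] shift mm [ 0.0923 -0.7136 -6.4805]
PT pred in tool [145.3922  -2.8016  -6.0776]
gray 1060 med [146.1316  61.0746  -7.9103]
  y 20 x 146.0 z [-12.8  -7.3  -2.6]
  y 40 x 146.1 z [-12.6  -8.   -2.6]
  y 60 x 146.2 z [-13.4  -7.9  -2.5]
  y 80 x 146.2 z [-13.3  -7.9  -1.6]
  y range 20.158291784120827 96.80148899326147
tan 358 med [146.1749  45.4872   1.0607]
  y 20 x 146.0 z [-1.7  1.1  3.8]
  y 40 x 146.2 z [-1.7  1.1  3.8]
  y 60 x 146.3 z [-1.7  1.1  3.8]
  y range 20.279004239813446 69.26348995390174
t 8.0333 pos [495.8901 243.5053 306.5363] gap 0.028337593628150647 F [ 0.1417  0.0993 -1.3637] q [ 28.9  -6.6 -24.4  48.7 -19.4 127.8]
rot needed [-0.1418  0.1397  0.0374] shift mm [ 0.1099 -0.7053 -6.4363]
```

>>> move_arm(plan=[{"ax": -0.1,"ay": 0.1,"az": 0,"x": -2,"y": -1.3,"z": -3,"hand": 0},{"ax": 0,"ay": 0,"az": 0,"x": 3,"y": -1,"z": -6,"hand": 0},{"ax": 0,"ay": 0,"az": 0,"x": 4,"y": -1,"z": -7,"hand": 0},{"ax": 0,"ay": 0,"az": 0,"x": 4,"y": -1,"z": -6,"hand": 0},{"ax": 0,"ay": 0,"az": 0,"x": 1.5,"y": 0,"z": -3,"hand": 0},{"ax": 0,"ay": 0,"az": 0,"x": 0,"y": 0,"z": 0,"hand": 0},{"ax": 0,"ay": 0,"az": 0,"x": 0,"y": 0,"z": 0,"hand": 0},{"ax": 0,"ay": 0,"az": 0,"x": 0,"y": 0,"z": 0,"hand": 0}])

```text
clock: 8.7
position: [0.5064, 0.2378, 0.2763]
tcp_rot: [-0.2, 60.2, -13.2]
contact_force: [0.3, 0.4, -1.4]
finger_gap: 0.0285
```

```bash
python3 - <<'E'
from e import *
go(F,[.530,.2337,.2393]); cap('wrist'); edge(); go(F,[.530,.2337,.2393])
E
```

```text
t 8.7 pos [506.4274 237.7694 276.2958] gap 0.028525294092885543 F [ 0.3335  0.438  -1.4322] q [ 27.7  -4.8 -26.5  44.8 -19.  126.6]
rot needed [ 0.0778 -0.1828  0.0655] shift mm [ 23.5726  -4.0694 -36.9958]
PT pred in tool [113.569    0.9807  -0.4491]
gray 1392 med [113.9987  61.4279  -2.3307]
  y 20 x 114.1 z [-7.3 -1.6  3.3]
  y 40 x 114.1 z [-7.2 -2.   3.2]
  y 60 x 113.9 z [-7.1 -1.6  3.2]
  y 80 x 113.9 z [-7.8 -2.3  3.2]
  y 100 x 113.9 z [-6.8 -1.9  2.9]
  y range 20.298071481300205 100.26510983947301
tan 499 med [114.0146  46.9292   6.5876]
  y 20 x 114.0 z [4.1 7.3 9.8]
  y 40 x 114.0 z [4.  6.5 9.7]
  y 60 x 114.0 z [4.  6.8 9.6]
  y range 20.407567133501935 72.73959590348426
t 8.75 pos [506.4186 237.8196 276.429 ] gap 0.02851616404223251 F [ 0.2253  0.1302 -1.5468] q [ 27.7  -4.8 -26.5  44.8 -19.  126.6]
rot needed [ 0.0743 -0.1732  0.0627] shift mm [ 23.5814  -4.1196 -37.129 ]
```

>>> move_arm(plan=[{"ax": 0,"ay": -0.1,"az": 0,"x": 2,"y": -0.5,"z": 0.5,"hand": 0},{"ax": 0,"ay": 0,"az": 0,"x": 2,"y": -0.5,"z": -3.5,"hand": 0},{"ax": 0,"ay": 0,"az": 0,"x": 3,"y": -0.7,"z": -5,"hand": 0},{"ax": 0,"ay": 0,"az": 0,"x": 3,"y": -0.7,"z": -5,"hand": 0},{"ax": 0,"ay": 0,"az": 0,"x": 2.5,"y": -0.5,"z": -4.5,"hand": 0},{"ax": 0,"ay": 0,"az": 0,"x": 1,"y": -0.2,"z": -2,"hand": 0},{"ax": 0,"ay": 0,"az": 0,"x": 0,"y": 0,"z": 0,"hand": 0},{"ax": 0,"ay": 0,"az": 0,"x": 0,"y": 0,"z": 0,"hand": 0}])

```text
clock: 9.42
position: [0.5219, 0.2347, 0.2557]
tcp_rot: [-0.0, 60.0, -13.0]
contact_force: [-0.3, 0.4, -0.6]
finger_gap: 0.0284
```

```bash
python3 - <<'E'
from e import *
go(F,[.530,.2335,.2393]); d=cap('wrist'); edge(); save(d['pixels'],'wrist6'); s=cap('side'); save(cv2.resize(s['pixels'][60:190,180:320],(560,520),interpolation=2),'side6',1.1)
go(F,[.530,.2335,.2393])
E
```

```text
t 9.4167 pos [521.8513 234.7039 255.7371] gap 0.02841911517783696 F [-0.2657  0.4366 -0.6007] q [ 26.5  -2.9 -27.5  41.4 -18.6 125.5]
rot needed [0.0313 0.0277 0.05  ] shift mm [  8.1487  -1.2039 -16.4371]
PT pred in tool [87.8057  0.4376 -4.02  ]
gray 1727 med [88.3614 61.2788 -5.6083]
  y 20 x 88.4 z [-10.8  -5.7  -0.6]
  y 40 x 88.3 z [-11.3  -5.6  -0.6]
  y 60 x 88.4 z [-11.2  -5.5  -0.5]
  y 80 x 88.4 z [-11.1  -5.5   0.2]
  y range 20.001443158230522 99.62046954339223
tan 661 med [88.3598 47.6162  3.0428]
  y 20 x 88.3 z [0.1 3.1 6. ]
  y 40 x 88.4 z [0.2 3.  6.6]
  y 60 x 88.4 z [0.2 3.  5.8]
  y 80 x 88.6 z [0.2 0.2 0.2]
  y range 20.03247061371559 87.0740418085535
t 9.5167 pos [521.8504 234.772  256.0631] gap 0.028691030761692556 F [-0.6694 -0.2137 -0.3416] q [ 26.5  -2.9 -27.4  41.4 -18.6 125.5]
rot needed [0.0225 0.0492 0.0462] shift mm [  8.1496  -1.272  -16.7631]
```

View pics/wrist6.png

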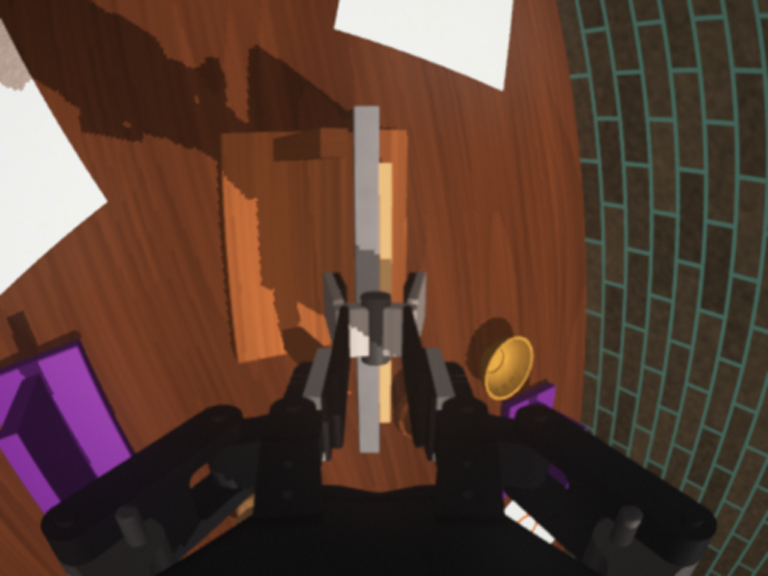

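View pics/side6.png

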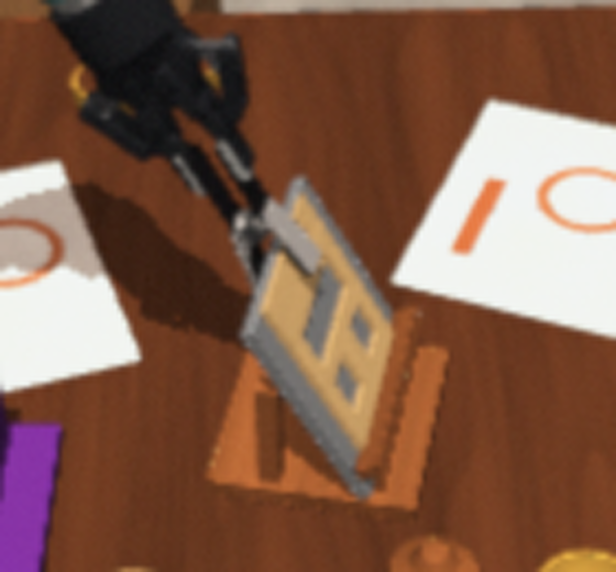

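Straddling as intended: the outer jaw is over the pattern's band at side crop (295,240), with no contact force. Seating it the rest of the way.

>>> move_arm(plan=[{"ax": 0,"ay": 0,"az": 0,"x": 0.5,"y": 0,"z": -2.5,"hand": 0},{"ax": 0,"ay": 0,"az": 0,"x": 2,"y": -0.4,"z": -4,"hand": 0},{"ax": 0,"ay": 0,"az": 0,"x": 2,"y": -0.4,"z": -4,"hand": 0},{"ax": 0,"ay": 0,"az": 0,"x": 1.5,"y": -0.4,"z": -2.5,"hand": 0},{"ax": 0,"ay": 0,"az": 0,"x": 0.5,"y": -0.2,"z": -1,"hand": 0},{"ax": 0,"ay": 0,"az": 0,"x": 0,"y": 0,"z": 0,"hand": 0},{"ax": 0,"ay": 0,"az": 0,"x": 0,"y": 0,"z": 0,"hand": 0},{"ax": 0,"ay": 0,"az": 0,"x": 0,"y": 0,"z": 0,"hand": 0}])

```text
clock: 10.18
position: [0.5291, 0.2335, 0.241]
tcp_rot: [0.0, 59.9, -12.9]
contact_force: [0.2, -0.4, -0.9]
finger_gap: 0.0283
```

```bash
python3 - <<'E'
from e import *
d=cap('wrist'); edge(); save(d['pixels'],'wrist7'); s=cap('side'); save(cv2.resize(s['pixels'][60:190,180:320],(560,520),interpolation=2),'side7',1.1)
go(F,[.530,.2335,.2393])
E
```

```text
PT pred in tool [71.3964 -0.1552 -3.1723]
gray 1990 med [71.9902 61.9703 -5.0919]
  y 20 x 72.0 z [-10.1  -4.7   0.1]
  y 40 x 72.0 z [-9.9 -5.2  0.1]
  y 60 x 72.0 z [-10.4  -5.1   0.1]
  y 80 x 72.0 z [-10.3  -4.5   0.7]
  y range 20.014056487411956 99.40813925979715
tan 794 med [72.1074 46.6808  4.0202]
  y 20 x 72.2 z [0.8 4.1 7.1]
  y 40 x 72.1 z [0.7 4.  7.4]
  y 60 x 72.1 z [0.7 3.4 6.7]
  y 80 x 73.4 z [1.4 1.4 1.4]
  y range 20.01981867000266 86.58442041060037
t 10.2833 pos [529.1638 233.5414 241.1845] gap 0.028457546559543544 F [ 0.4167  0.3077 -1.3736] q [ 26.   -1.7 -28.2  39.2 -18.3 124.9]
rot needed [-0.0067  0.104   0.0205] shift mm [ 0.8362 -0.0414 -1.8845]
```

View pics/wrist7.png

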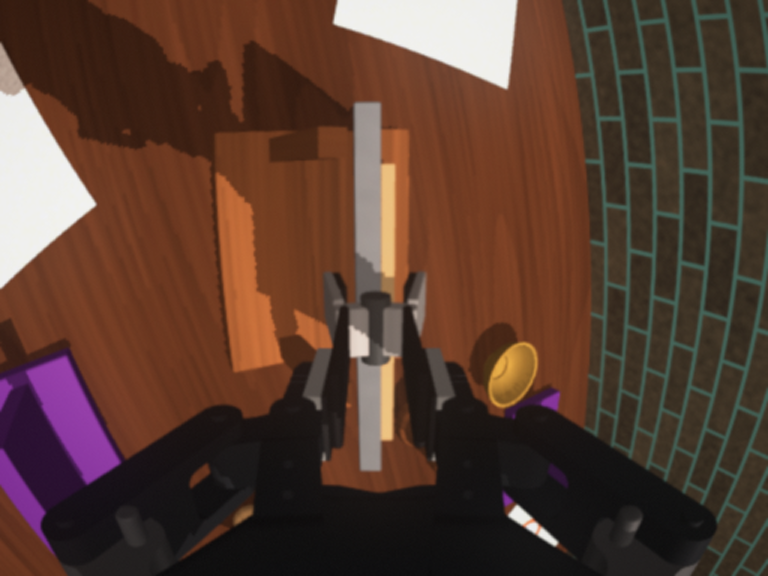

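View pics/side7.png

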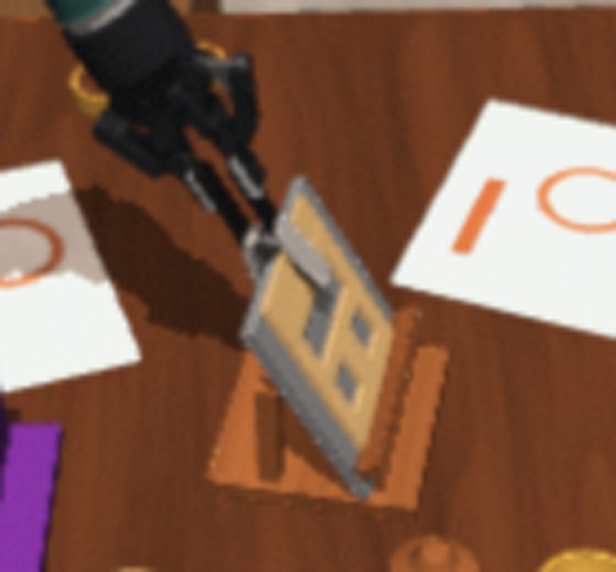

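>>> move_arm(plan=[{"ax": 0,"ay": 0,"az": 0,"x": 0,"y": 0,"z": 0,"hand": 0.34},{"ax": 0,"ay": 0,"az": 0,"x": 0,"y": 0,"z": 0,"hand": 0.37},{"ax": 0,"ay": 0,"az": 0,"x": 0,"y": 0,"z": 0,"hand": 0.4},{"ax": 0,"ay": 0,"az": 0,"x": 0,"y": 0,"z": 0,"hand": 0.43},{"ax": 0,"ay": 0,"az": 0,"x": 0,"y": 0,"z": 0,"hand": 0.46},{"ax": 0,"ay": 0,"az": 0,"x": 0,"y": 0,"z": 0,"hand": 0.48},{"ax": 0,"ay": 0,"az": 0,"x": 0,"y": 0,"z": 0,"hand": 0.5},{"ax": 0,"ay": 0,"az": 0,"x": 0,"y": 0,"z": 0,"hand": 0.5}])

```text
clock: 10.95
position: [0.5294, 0.2339, 0.2421]
tcp_rot: [0.2, 59.8, -12.8]
contact_force: [1.2, 0.7, -1.2]
finger_gap: 0.0427
```

```bash
python3 - <<'E'
from e import *
d=cap('wrist'); edge(); save(d['pixels'],'wrist8'); s=cap('side'); save(cv2.resize(s['pixels'][60:190,180:320],(560,520),interpolation=2),'side8',1.1)
go(F,[.530,.2335,.2393])
E
```

```text
PT pred in tool [72.2027 -0.6323 -4.0363]
gray 1970 med [72.8648 61.2709 -5.8187]
  y 20 x 72.9 z [-10.8  -5.7  -0.6]
  y 40 x 72.9 z [-11.3  -5.9  -0.6]
  y 60 x 72.9 z [-11.1  -5.8  -0.6]
  y 80 x 72.9 z [-11.   -5.8   0.1]
  y range 20.005215133140485 98.9291453880902
tan 747 med [72.9378 46.5451  2.7882]
  y 20 x 72.9 z [0.1 3.4 6.2]
  y 40 x 73.0 z [0.1 2.8 6.1]
  y 60 x 72.9 z [0.1 2.7 6. ]
  y 80 x 72.8 z [0.1 0.1 0.1]
  y range 20.078573492924132 86.55116149048733
t 11.05 pos [529.435  233.872  242.1321] gap 0.04278117961022 F [-0.7431  0.2024 -1.8948] q [ 26.   -1.7 -28.2  39.2 -18.3 124.9]
rot needed [-0.0482  0.1873  0.0057] shift mm [ 0.565  -0.372  -2.8321]
```

View pics/wrist8.png

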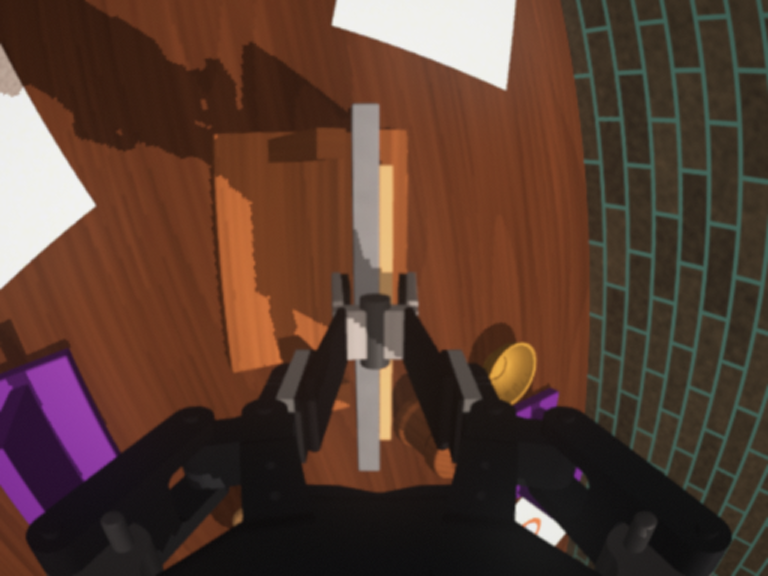

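View pics/side8.png

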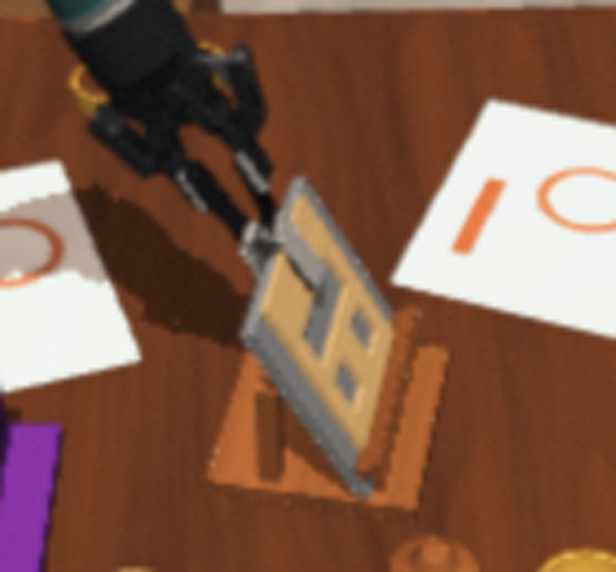

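Jaws almost closed. I'll press it 3–4 mm deeper first, then release.

>>> move_arm(plan=[{"ax": 0,"ay": 0,"az": 0,"x": 0.5,"y": -0.2,"z": -2,"hand": 0.47},{"ax": 0,"ay": 0,"az": 0,"x": 0.7,"y": -0.2,"z": -2,"hand": 0.47},{"ax": 0,"ay": 0,"az": 0,"x": 0,"y": 0,"z": 0,"hand": 0.48},{"ax": 0,"ay": 0,"az": 0,"x": 0,"y": 0,"z": 0,"hand": 0.5},{"ax": 0,"ay": 0,"az": 0,"x": 0,"y": 0,"z": 0,"hand": 0.52},{"ax": 0,"ay": 0,"az": 0,"x": 0,"y": 0,"z": 0,"hand": 0.54},{"ax": 0,"ay": 0,"az": 0,"x": 0,"y": 0,"z": 0,"hand": 0.57},{"ax": 0,"ay": 0,"az": 0,"x": 0,"y": 0,"z": 0,"hand": 0.6}])

```text
clock: 11.72
position: [0.5306, 0.2333, 0.2373]
tcp_rot: [0.1, 59.9, -12.8]
contact_force: [-0.6, 0.5, -1.4]
finger_gap: 0.0512
```

```bash
python3 - <<'E'
from e import *
d=cap('wrist'); L=edge(); save(d['pixels'],'wrist9')
q=L[208:232,234:240].reshape(-1,3);q2=L[208:232,257:263].reshape(-1,3);print('silver',np.median(q,0),np.median(q2,0))
go(F,[.530,.2335,.2393])
E
```

```text
PT pred in tool [67.4017 -0.3592 -2.6914]
gray 2060 med [68.0436 61.4984 -4.4186]
  y 20 x 68.0 z [-9.3 -4.5  0.7]
  y 40 x 68.0 z [-9.7 -4.5  0.7]
  y 60 x 68.0 z [-9.6 -4.4  0.7]
  y 80 x 68.1 z [-10.1  -4.4   1.4]
  y range 20.03195773368271 98.8257942568273
tan 802 med [67.9849 47.0232  4.5451]
  y 20 x 67.9 z [1.4 4.7 7.4]
  y 40 x 68.0 z [1.4 4.6 7.9]
  y 60 x 68.0 z [1.4 4.  7.2]
  y 80 x 68.1 z [1.4 1.4 1.4]
  y range 20.037471523694983 86.172709378898
silver [44.596   5.6554 -9.4059] [44.9218  5.7456  4.6477]
t 11.7667 pos [530.6411 233.3221 237.3387] gap 0.05112809545987033 F [-0.3179 -0.2996 -1.0384] q [ 25.9  -1.4 -28.5  38.5 -18.3 124.8]
rot needed [-0.0324  0.1546  0.0075] shift mm [-0.6411  0.1779  1.9613]
```

View pics/wrist9.png

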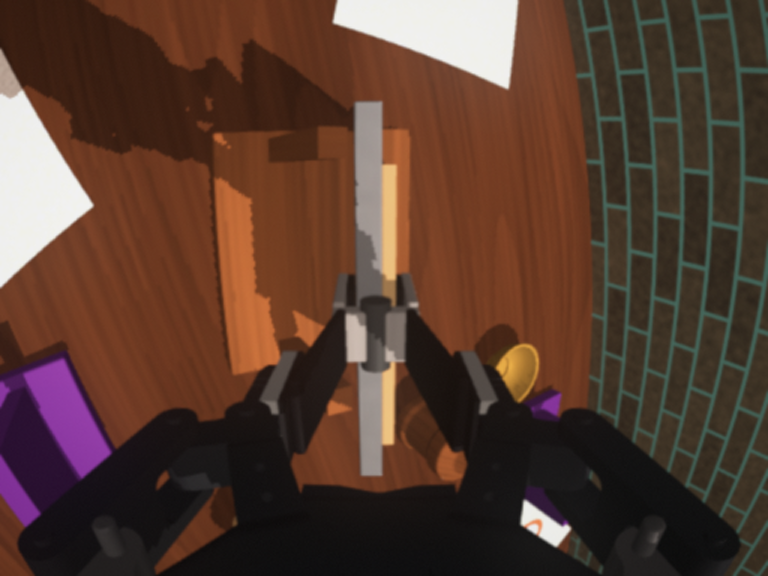

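>>> move_arm(plan=[{"ax": 0,"ay": 0,"az": 0,"x": 0,"y": 0,"z": 0,"hand": 0.7},{"ax": 0,"ay": 0,"az": 0,"x": 0,"y": 0,"z": 0,"hand": 0.8},{"ax": 0,"ay": 0,"az": 0,"x": 0,"y": 0,"z": 0,"hand": 0.9},{"ax": 0,"ay": 0,"az": 0,"x": 0,"y": 0,"z": 0,"hand": 1},{"ax": 0,"ay": 0,"az": 0,"x": 0,"y": 0,"z": 0,"hand": 1},{"ax": 0,"ay": 0,"az": 0,"x": -2,"y": 0.4,"z": 3,"hand": 1},{"ax": 0,"ay": 0,"az": 0,"x": -4,"y": 1,"z": 7,"hand": 1},{"ax": 0,"ay": 0,"az": 0,"x": -5,"y": 1,"z": 9,"hand": 1}])

```text
clock: 12.43
position: [0.52, 0.2355, 0.2576]
tcp_rot: [0.1, 59.8, -12.9]
contact_force: [-0.0, -0.0, -0.9]
finger_gap: 0.0852
```

```bash
python3 - <<'E'
from e import *
d=cap('wrist'); save(d['pixels'],'wrist10'); go(F,[.480,.2449,.327])
E
```

```text
t 12.4833 pos [520.3263 236.2383 260.3123] gap 0.08532914396107122 F [-1.1836  0.766   0.9337] q [ 26.8  -3.3 -27.4  41.5 -18.7 125.7]
rot needed [-0.0939  0.4041  0.0534] shift mm [-40.3263   8.6617  66.6877]
```

View pics/wrist10.png

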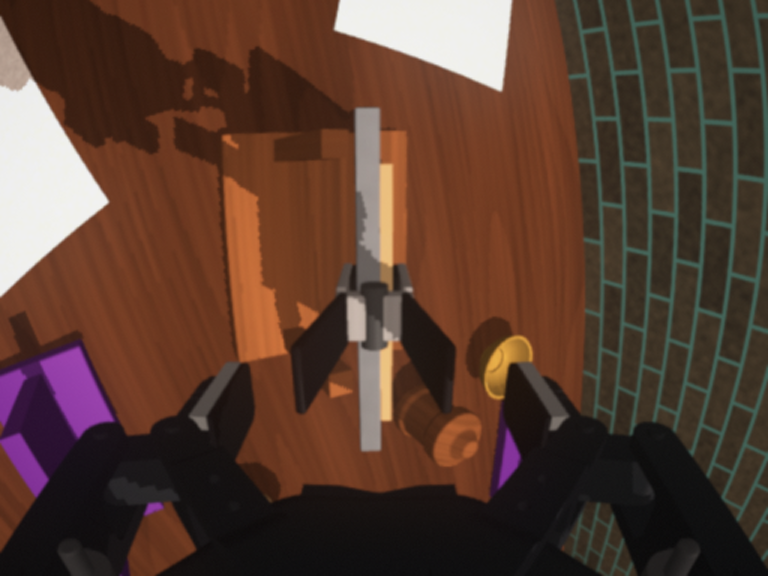

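Released: the clip stays on the board and pattern at (373,315). Its handles are free, with the open fingers clear on both sides. Retreating up the slope.

>>> move_arm(plan=[{"ax": 0,"ay": 0,"az": 0,"x": -6,"y": 1.4,"z": 10,"hand": 1},{"ax": 0,"ay": 0,"az": 0,"x": -8,"y": 2,"z": 14,"hand": 1},{"ax": 0,"ay": 0,"az": 0,"x": -9,"y": 2,"z": 16,"hand": 1},{"ax": 0,"ay": 0,"az": 0,"x": -9,"y": 2,"z": 16,"hand": 1},{"ax": 0,"ay": 0,"az": 0,"x": -9,"y": 2,"z": 16,"hand": 1},{"ax": 0,"ay": 0,"az": 0,"x": -6,"y": 1,"z": 10,"hand": 1},{"ax": 0,"ay": 0,"az": 0,"x": -2,"y": 0,"z": 3,"hand": 1},{"ax": 0,"ay": 0,"az": 0,"x": 0,"y": 0,"z": 0,"hand": 1}])

```text
clock: 13.15
position: [0.4677, 0.2483, 0.3567]
tcp_rot: [1.1, 59.2, -11.9]
contact_force: [-0.1, -0.2, 0.4]
finger_gap: 0.0853
```

```bash
python3 - <<'E'
from e import *
go(F,[.480,.2449,.327])
for n in('wrist','side','top'):
    d=cap(n); im=d['pixels']
    if n=='side': im=cv2.resize(im[80:190,200:310],(600,600),interpolation=2)
    if n=='top': im=cv2.resize(im[130:250,90:240],(600,480),interpolation=2)
    save(im,n+'11',1.5 if n=='wrist' else 1)
s=load('side');P=pts(s);b=(P-PT)@np.stack([n,np.cross(u,n),u],1) if 0 else None
E
```

```text
t 13.15 pos [467.7067 248.2604 356.7046] gap 0.08533699150497577 F [-0.0632 -0.2472  0.367 ] q [ 31.4 -10.2 -21.7  55.1 -20.5 130.1]
rot needed [-0.3858  0.8878 -0.0613] shift mm [ 12.2933  -3.3604 -29.7046]
```

View pics/side11.png

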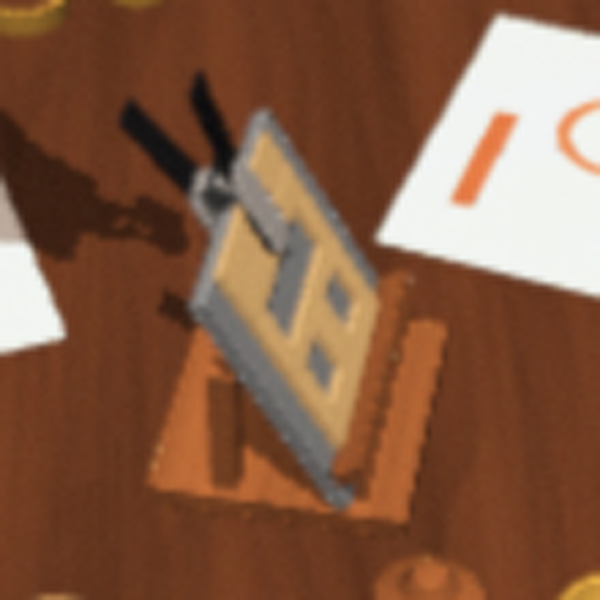

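View pics/top11.png

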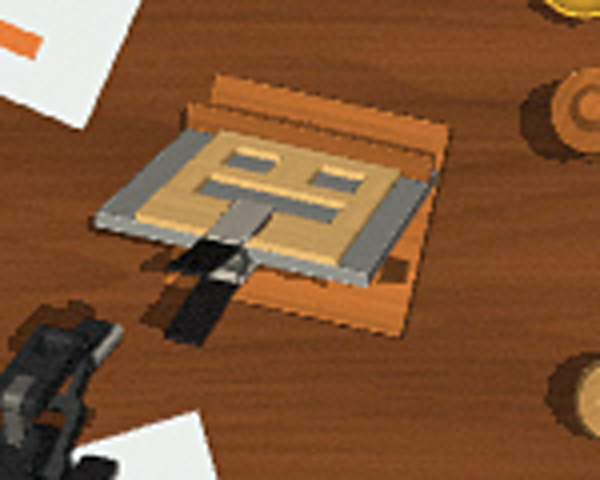

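View pics/wrist11.png

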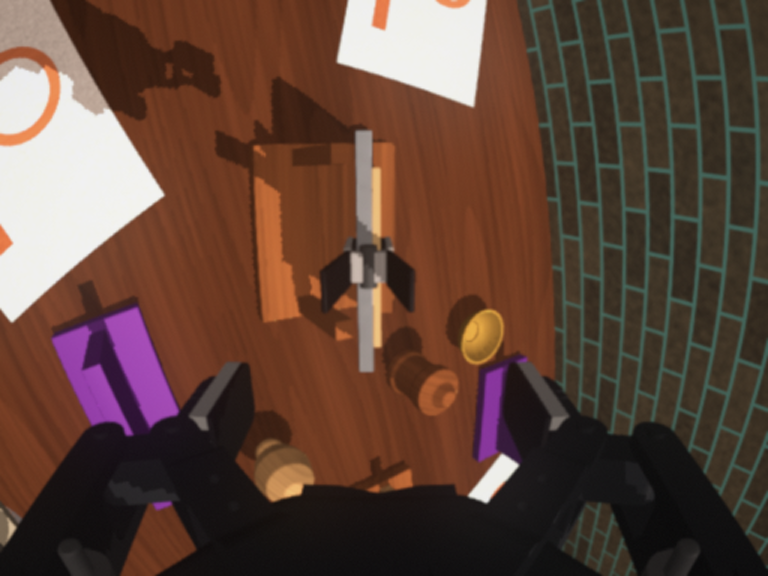

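```bash
cp /tmp/top.npz /tmp/topf.npz; python3 - <<'E'
from e import *
d=cap('top');im=d['pixels'];s=cap('side')
P=pts(d)
for nm,(a,b) in dict(egg=(245,230),jar=(238,158),bowl=(236,121)).items(): print(nm,P[b-1:b+2,a-1:a+2].reshape(-1,3).mean(0))
a0=cv2.imread('pics/top0.png'); a0=cv2.resize(a0,(512,384),interpolation=cv2.INTER_AREA)[...,::-1]
df=cv2.absdiff(a0.astype(np.uint8),im).max(-1)
for nm,(y0,y1,x0,x1) in dict(egg=(215,245,228,262),jar=(142,175,222,255),bowl=(105,138,218,255),pattern=(155,205,120,200)).items(): print(nm,(df[y0:y1,x0:x1]>50).sum())
# clip side view in board frame
yb=np.cross(u,n); S=(pts(s)-PT)@np.stack([n,yb,u],1)*1e3
hsv=cv2.cvtColor(s['pixels'],cv2.COLOR_RGB2HSV)
m=(abs(S[...,1])<30)&(S[...,2]>5)&(S[...,2]<110)&(abs(S[...,0])<40)
q=S[m]
for lo in range(5,100,10):
    w=q[(q[:,2]>=lo)&(q[:,2]<lo+10)]
    if len(w)>2: print(lo,len(w),w.min(0)[:2].round(1),w.max(0)[:2].round(1))
print('top of handles',q[:,2].max())
st=ctrl.get_state();print(st['clock'],st['position'],abs(st['qvel']).max())
E
```

```text
egg [ 0.4548 -0.0298  0.094 ]
jar [ 0.6635 -0.0088  0.0975]
bowl [0.7945 0.005  0.0028]
egg 0
jar 0
bowl 0
pattern 345
5 30 [-17.8 -15.7] [21.2 12.7]
15 59 [-18.1 -16.3] [22.5 15. ]
25 23 [-16.1 -14.3] [18.8 13.3]
35 29 [-17.8 -13.4] [21.8 11.7]
45 25 [-18.8 -14.6] [24.9 13. ]
55 29 [-21.1 -12.5] [25.8 13.1]
65 29 [-24.2 -14. ] [26.5 14. ]
75 31 [-26.4 -13.4] [29.1 14.3]
top of handles 84.89003028023988
13.4 [0.4674 0.2473 0.3533] 0.2753635363648153
```

```bash
python3 -c "
from cell import ctrl
print(ctrl.hand_in())"
```

```text
the job is handed in; nothing more can be done
None
```

I squeezed the clip open and lifted it off the wooden rack. I then turned it to the 30° slope and let it close over the top edge of the board and pattern. The gripper backed away up the slope, and I handed the job in at about 13.4 s.

**Clip position:** In the side view, the handle ends stand about 85 mm above the top edge. That puts the pivot about 16 mm above the edge, so the pads lie fully over it. The clip is within about 1 mm of the pattern's middle. Its centre line stays parallel to the slope.

**Pattern and bystanders:** The pattern still stands on the ledge in the last side and top views. Its region of the top picture did change by 345 pixels. I put that down to the clip now covering it, but did not check it separately. The egg, jar and bowl regions show no change from the first top picture.

**Disagreements:**
- The cameras differed by 2–4 mm. I used the wrist camera, which saw clip and edge together, for the final alignment.
- The arm drifted by up to about 11 mm during some hold rows, about 9 mm of it while the clip was being gripped. I measured the clip's place in the hand again after lifting it, and corrected for it.

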